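# Gauge the tread left on a parcel-cart castor

## Task

Bring the upturned castor under the bench gauge so that its probe is over the groove at the very top of the tyre, and press the gauge head down until its foot sits flat on the tread with the probe in the groove. Then slide the marker along the gauge's scale until it is level with the pointer, to record the tread depth, and leave gauge and castor standing like that. Keep the castor upright and leave the other things on the bench alone.

Things in the scene. Friction and masses are not known exactly. Their poses are not given: they have to be found in the camera images.
- gauge: Bench tread-depth gauge, fixed to the bench. Origin on the bench surface straight under the probe. Its throat opens to its own +y; a base 180 x 110 x 20 mm (y -115 to -225 mm) and a 30 mm square column (y -135 to -165 mm, 262 mm tall) stand behind, on its -y side. A head slides vertically on the column and overhangs the origin.
- head (a joint): Downward travel of the gauge head, m, 0 (topmost) to 0.07. It moves stiffly and stays where it is left; pressing it down takes about 3 N, up to 6 N with the probe compressed. At 0 the underside of the foot is 203 mm above the bench.
- foot (a point): Centre of the underside of the head's flat steel foot (24 mm along gauge x, 70 mm along gauge y). Above the foot is a block 44 x 60 mm (x, y) and 40 mm high, foot included.
- knob_top (a point): Top centre of the black round press knob on the head, 44 mm across and 12 mm thick, straight above the probe, 65 mm above the foot's underside.
- probe (a joint): How far the sprung probe has been pushed up into the foot, m: 0 = sticks out 20 mm below the foot, 0.02 = level with the foot. Soft spring, 0.9 to 3 N. With the foot flat on the tread, 20 mm minus this is the tread depth (between 5 and 14 mm).
- probe_tip (a point): Lower end of the probe, a steel pin 8 mm across with a round end.
- pointer (a joint): Position of the thin pointer along the scale, m; it moves to gauge +x by 4 times the probe's upward travel (0 = probe fully out). Driven by the probe alone: a low slide, 4 mm high.
- pointer_tip (a point): End of the pointer on the scale. The scale is a flat aluminium bar on the head, 140 mm along gauge x, 40 mm along gauge y (y -62 to -102 mm), its top 44 mm above the foot's underside.
- cursor (a joint): Position of the sliding marker along the scale, m, 0 to 0.105 towards gauge +x, on the same measure as the pointer: equal values are level. Moves with about 2.5 N and stays where left. It starts beyond the pointer's range, at the gauge +x end.
- cursor_tip (a point): End of the marker's index nib, facing the pointer's end; level when both have the same place along gauge x.
- cursor_top (a point): Top centre of the marker's upright black post, 12 x 12 mm, rising 42 mm above the scale, on a foot 22 mm long (x) and 8 mm high. It stands 94 mm to gauge -y of the knob's axis.
- castor: Loose upturned castor, about 0.85 kg, on a wooden bearer 100 mm (x) x 180 mm (y) x 28 mm high. Origin at the centre of the bearer's underside; z up. Fork and wheel above it, the wheel's axle along y, 100 mm up; tyre 110 mm across and 56 mm wide, braked. A groove 16 mm wide runs round the middle of the tyre (y = 0), in the plane of castor x and z. Groove depth varies round the wheel.
- crown (a point): Top of the tyre at mid-width, over the groove, at the level of the tread: 155 mm above the bench. Axes as castor. The probe must come down here. At the gauge the axle lies roughly along gauge y (either way round).
- parcel: Bystander: cardboard parcel 150 x 110 x 80 mm, origin under its centre.
- tape_roll: Bystander: roll of packing tape lying flat, 100 mm across, 48 mm high, origin under its centre.
- screwdriver: Bystander: screwdriver 200 mm long lying on the bench, along its x.
Not all that is in view belongs to the job. There is more than one size of the castor; the one meant has the size given above.

How it is judged:
By the outcome, as a careful person would: the job done as asked, in the order asked, and still so for the second after the job is handed in, with the robot touching nothing.
It also fails if it takes over 61 s, if anything falls off the work surface, if the arm or the gripper's body presses on something with over 40 N, if the wrist force passes 120 N, or if a joint passes its speed limit or range.

## Robot

A 6-joint arm with a two-finger parallel gripper is mounted at the origin on the work surface. World frame = base frame: x ahead of the robot, y to its left, z up, the work surface at z = 0. Lengths are in m, angles in rad, forces in N, time in s.
With the tool pointing down it reaches from about 0.25 to 0.725 m from the base axis. Payload 4 kg.
Tool frame: the origin (TCP) lies where the fingers leave the gripper's body, on its centre line; the fingertips stand 73 mm ahead of it and the grasp point (between the pads) lies 54 mm ahead of it (bot.tip_reach is the z of the fingertips in the tool frame, in m); z points along the fingers, x is the direction in which the jaws open and shut, and the axes are right-handed (so a half turn about z gives the same grasp; the last joint's range is limited). The gripper opens to 85 mm and grips with 20 to 120 N. Pads are 22 mm wide; open, the fingers measure 114 mm over their backs; the gripper's body (76 mm by 85 mm) begins 54 mm behind the grasp point. The pads swing forward as they close: fully open they stand 13 mm farther back than shut.
Start: joints at [1.204, 0.241, 0.005, 1.335, 0, 1.571], TCP at [0.179, 0.467, 0.304] pointing down, gripper open.
Joint ranges: [-2.72, 2.72], [-1.05, 1.87], [-1.09, 1.28], [-1.99, 2.15], [-1.42, 1.44], [-3.14, 3.14]. Speed limits (rad/s): [2.79, 2.79, 3.14, 3.14, 3.14, 3.14].

## Interface

Orientations are given as a unit quaternion [x, y, z, w].
In Python, from workcell import bot, vision, job_done gives the robot as it stands.
- The arm moves only by the tool drive_tool, never from a script. Its argument "steps" is one flat list of numbers, 7 for each row, row after row: the shift along the tool's x, y, z in m, then the turn, a rotation vector about the tool's x, y, z in degrees, then the closure, from -1 (fully open) to 1 (shut). A call has 1 to 8 rows; each row shifts and turns the commanded pose from where the row before left it, along the tool's axes as they then stand; what a row does not reach is not made up. A row lasts 1/12 s, in which the tool goes at most 41.7 mm and 7.16 degrees, less where a joint would pass 70% of its speed; a pose out of reach is approached as far as the arm can. A call is refused whole if a number of a shift passes 0.0417 or a number of a turn 7.16, either way. A call with a gripper value outside its range is refused whole. The fingers move at their own pace and stop on an object; the grip force is fixed at half the most. Time passes only in rows, so rows that do not move let the fingers close. It gives the time, the measured TCP pose, the force and the opening at its end, in the units of the state.
- bot.get_obs(): the state, without advancing time (a new reading comes with each control period).
- vision.camera(name): name is "scene" or "top"; returns (picture, depth): 480x640x3 uint8, red, green, blue; 480x640 float32, m along the optical axis (not along the pixel's ray), 0 where there is no reading.
- vision.camera_model(name): a dict with "mtx" (3x3 intrinsics, pixels), "rvec" (rotation vector, rad) and "tvec" (3), from world to camera coordinates, as OpenCV has them. Camera axes: x right, y down, z forward; pixel columns grow to the right and rows downward; lengths in m; the calibration is good to about 2 mm. A picture is of the moment at which its call begins. camera_model takes no time and is no camera call.
- job_done(): hands the job in, once; it reports no verdict.
The state is a dict: "clock": time; "joint_pos": joint angles; "joint_vel": joint speeds; "tau": joint torques, N m; "eef_pos": TCP position; "tool_rot": TCP orientation; "ft_force": force on the tool from outside, world axes, zero at the start; "ft_torque": the same for the moment, N m; "grip_width": finger opening in m.
Only numpy, scipy, OpenCV 4.12 (cv2) and the standard library are available. Lean on these libraries where they do the work, as an engineer would, in place of code of your own. Each camera call takes 0.05 s, during which the arm holds its last target.

## Working session

There is one attempt and no reset: what is moved stays moved. The work goes in short steps, Python scripts to look and compute and a tool call to move; the robot and the scene stay as the last step left them, time stands still between calls to the robot, and variables do not carry over. Pictures are saved under pics/ and viewed, and the job is handed in when it is done.

Besides the shell and the picture viewer there is one more tool, called after ">>>" as a command line: name --argument value ..., lists and objects as JSON in quotes. drive_tool: Moves the arm, as the interface text tells. Its arguments: {"type":"object","properties":{"steps":{"type":"array"}},"required":["steps"]}

```bash
mkdir -p pics; ls; cat > h.py <<'E'
import numpy as np,cv2
from workcell import bot,vision,job_done
def snap(n,fn=None):
    im,d=vision.camera(n)
    np.savez('pics/%s.npz'%(fn or n),im=im,d=d)
    if fn: cv2.imwrite('pics/%s.png'%fn,im[:,:,::-1])
    return im,d
def cam(n):
    m=vision.camera_model(n);R=cv2.Rodrigues(np.array(m['rvec'],float))[0];return np.array(m['mtx']),R,np.array(m['tvec'],float).ravel()
def plane(n,uv,z):
    K,R,t=cam(n);uv=np.atleast_2d(uv).astype(float)
    r=(np.linalg.inv(K)@np.c_[uv,np.ones(len(uv))].T).T@R
    c=-R.T@t
    return c+r*((z-c[2])/r[:,2])[:,None]
def cloud(n,d):
    K,R,t=cam(n);v,u=np.mgrid[0:480,0:640]
    p=np.stack([(u-K[0,2])/K[0,0]*d,(v-K[1,2])/K[1,1]*d,d],-1)
    return (p-t)@R
def proj(n,P):
    K,R,t=cam(n);p=(np.atleast_2d(P)@R.T+t)@K.T;return p[:,:2]/p[:,2:]
E
python3 - <<'E'
from h import *
snap('scene','s0');snap('top','t0')
for n in('scene','top'):
    K,R,t=cam(n);print(n,K.round(1).tolist(),(-R.T@t).round(3),R.round(2).tolist())
print(bot.get_obs())
E
```

```text
pics
scene [[450.9, 0.0, 319.5], [0.0, 450.9, 235.8], [0.0, 0.0, 1.0]] [ 0.873 -0.422  0.996] [[0.81, 0.59, -0.01], [0.47, -0.67, -0.57], [-0.34, 0.46, -0.82]]
top [[458.9, 0.0, 315.3], [0.0, 458.9, 235.5], [0.0, 0.0, 1.0]] [0.358 0.031 1.211] [[-0.03, -1.0, 0.03], [-0.98, 0.02, -0.19], [0.19, -0.03, -0.98]]
{'clock': 0.1, 'joint_pos': array([1.20404851e+00, 2.41345364e-01, 3.86247672e-03, 1.33515765e+00,
       1.69345206e-05, 1.57078591e+00]), 'joint_vel': array([-0.00184376, -0.001829  ,  0.00221386,  0.000127  ,  0.00073161,
       -0.00071942]), 'tau': array([ 2.38520141e-05, -3.73137116e+01,  2.53010005e+01,  1.08506522e-02,
       -5.92157926e-05, -2.67529103e-06]), 'eef_pos': array([0.17913895, 0.46636504, 0.30309931]), 'tool_rot': array([ 8.24187649e-01,  5.66316051e-01, -7.64789806e-04,  5.15217493e-04]), 'ft_force': array([-0.51546613,  0.02058973, -0.28009849]), 'ft_torque': array([ 0.01369994, -0.01322195, -0.00323164]), 'grip_width': 0.08594235554192008}
```

View pics/s0.png

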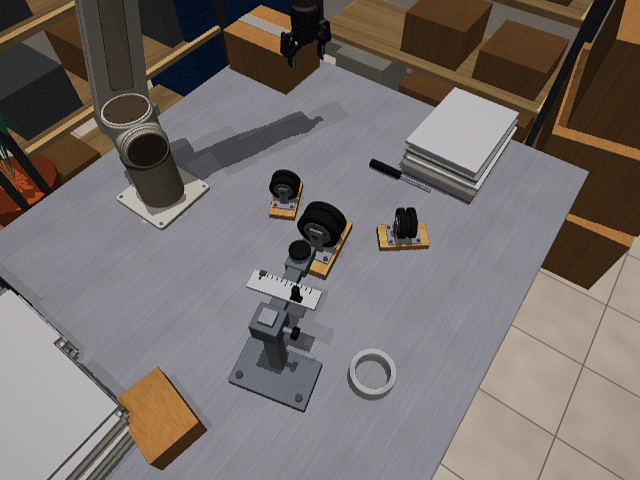

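View pics/t0.png

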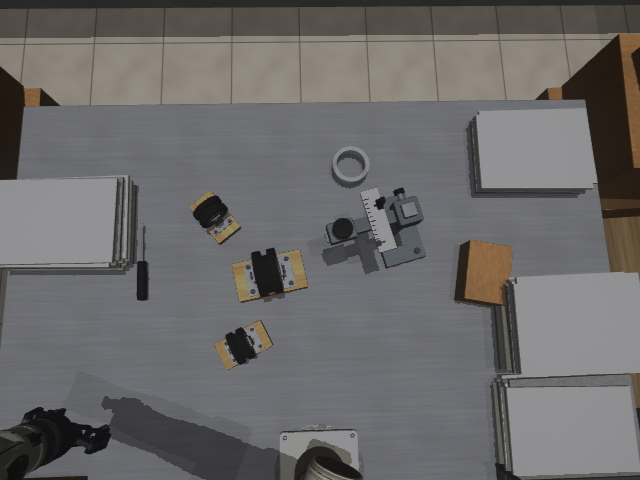

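Candidates for the castor: top view (270,273) large, (215,217) small with twin look, and (243,344) small. The large one should have the 100x180 bearer; I'm measuring that and checking it in a crop.

```bash
cat > m.py <<'E'
from h import *
a=np.load('pics/t0.npz');im,d=a['im'],a['d']
P=cloud('top',d);hsv=cv2.cvtColor(im,cv2.COLOR_RGB2HSV)
# wood: orange
m=((hsv[...,0]>8)&(hsv[...,0]<28)&(hsv[...,1]>90)&(hsv[...,2]>90)).astype(np.uint8)
m[:, :170]=0;m[:120]=0;m[400:]=0
m=cv2.morphologyEx(m,cv2.MORPH_CLOSE,np.ones((25,25)))
for c in cv2.findContours(m,0,2)[0]:
    if cv2.contourArea(c)<300: continue
    z=.028
    for z in (.028,):
        w=plane('top',c[:,0,:],z)[:,:2].astype(np.float32)
        print('wood',c.reshape(-1,2).mean(0),cv2.minAreaRect(w))
for name,(u,v,r) in dict(big=(267,272,28),s1=(210,210,16),s2=(241,344,16),knob=(342,229,16),col=(408,209,10),cursor=(380,203,6)).items():
    q=P[v-r:v+r,u-r:u+r].reshape(-1,3);dd=d[v-r:v+r,u-r:u+r].ravel();q=q[dd>0]
    zt=np.percentile(q[:,2],98);s=q[q[:,2]>zt-.006]
    print(name,q[:,2].max().round(4),zt.round(4),s.mean(0).round(4),len(s),(s.max(0)-s.min(0)).round(3))
for n,box in (('t0',(180,130,450,380)),('s0',(220,160,440,410))):
    x0,y0,x1,y1=box;i=cv2.imread(f'pics/{n}.png')[y0:y1,x0:x1]
    cv2.imwrite(f'pics/{n}c.png',cv2.resize(i,None,fx=2.4,fy=2.4,interpolation=2))
E
python3 m.py
```

```text
wood [253.73417722 312.92405063] ((0.4110530912876129, 0.15024743974208832), (0.24268114566802979, 0.08151476085186005), 10.906867027282715)
wood [294.08 269.54] ((0.49345898628234863, 0.057466067373752594), (0.09826288372278214, 0.06055426970124245), 11.268630981445312)
wood [489.69090909 270.18181818] ((0.47722700238227844, -0.4565250277519226), (0.11328624933958054, 0.155334934592247), 79.1648941040039)
wood [226.26923077 229.69230769] ((0.60345059633255, 0.22922231256961823), (0.06072814762592316, 0.06946918368339539), 39.138275146484375)
wood [613.61290323 243.03225806] ((0.5480272173881531, -0.8223958015441895), (0.0951128602027893, 0.17482814192771912), 80.83049774169922)
wood [632.57142857 144.78571429] ((0.8272033929824829, -0.9012321829795837), (0.0284313652664423, 0.14216306805610657), 80.83050537109375)
big 0.1602 0.156 [0.4817 0.1147 0.1537] 357 [0.062 0.062 0.01 ]
s1 0.1179 0.1133 [0.6411 0.2595 0.1108] 177 [0.053 0.051 0.01 ]
s2 0.1165 0.1134 [0.3096 0.1815 0.1107] 197 [0.052 0.048 0.009]
knob 0.2728 0.2704 [ 0.5529 -0.0565  0.2677] 315 [0.041 0.041 0.008]
col 0.2671 0.2661 [ 0.5916 -0.2013  0.2629] 175 [0.035 0.034 0.007]
cursor 0.2933 0.2916 [ 0.6072 -0.139   0.289 ] 32 [0.011 0.012 0.008]
```

View pics/t0c.png

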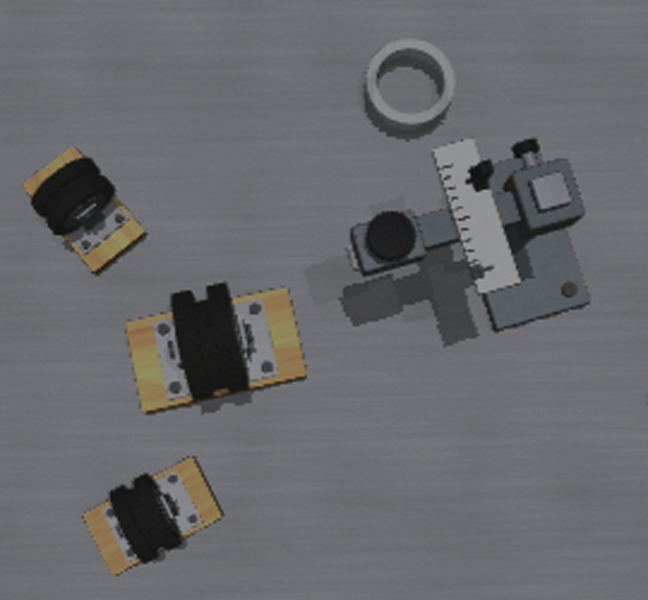

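View pics/s0c.png

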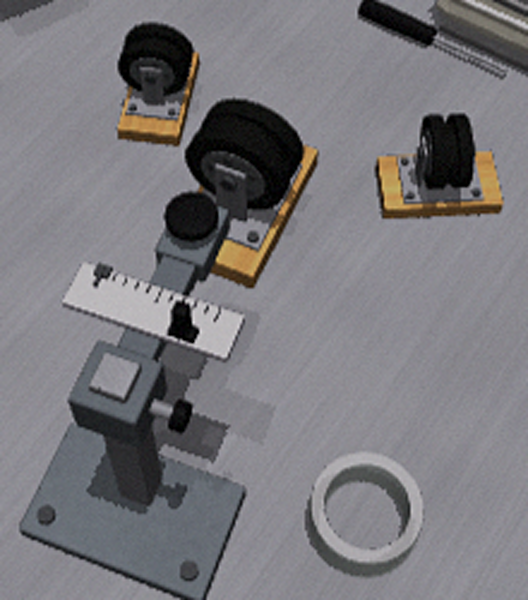

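The large one at top (270,273), scene (322,228), is the match: its tyre top is at 155 mm, while the other two are at about 113 mm. Next I need an accurate castor pose and gauge axes.

```bash
cat > pose.py <<'E'
from h import *
def castor(n,im,d,c0,r=.13):
    P=cloud(n,d);ok=(d>0)
    near=np.hypot(P[...,0]-c0[0],P[...,1]-c0[1])<r
    hsv=cv2.cvtColor(im,cv2.COLOR_RGB2HSV)
    wood=ok&near&(hsv[...,0]>8)&(hsv[...,0]<28)&(hsv[...,1]>80)&(abs(P[...,2]-.028)<.008)
    q=P[wood][:,:2].astype(np.float32)
    rect=cv2.minAreaRect(q)
    ty=ok&near&(hsv[...,2]<90)&(P[...,2]>.145)&(P[...,2]<.17)
    s=P[ty]
    return rect,len(q),s.mean(0).round(4),len(s),P[wood][:,2].mean().round(4)
def gauge(n,im,d,zt,knob0=(.553,-.0565)):
    P=cloud(n,d);g=(d>0)&(np.hypot(P[...,0]-knob0[0],P[...,1]-knob0[1])<.03)&(abs(P[...,2]-zt)<.006)
    q=P[g];(c,rr)=cv2.minEnclosingCircle(q[:,:2].astype(np.float32))
    g2=(d>0)&(np.hypot(P[...,0]-.592,P[...,1]+.2013)<.028)&(abs(P[...,2]-.262)<.006)
    q2=P[g2];(c2)=cv2.minAreaRect(q2[:,:2].astype(np.float32))
    return np.round(c,4),rr,len(q),q[:,2].mean(),c2,len(q2)
if __name__=='__main__':
    for n,f in (('top','t0'),('scene','s0')):
        a=np.load(f'pics/{f}.npz')
        print(n,castor(n,a['im'],a['d'],(.482,.115)));print(gauge(n,a['im'],a['d'],.268))
    print(bot.tip_reach)
E
python3 pose.py
```

```text
top (((0.4479232430458069, 0.1076701208949089), (0.16886237263679504, 0.17822466790676117), 11.385316848754883), 986, array([0.4809, 0.1143, 0.1516]), 551, np.float64(0.0284))
(array([ 0.5534, -0.057 ]), 0.022104278206825256, 328, np.float64(0.26754297080132783), ((0.5929082036018372, -0.20561306178569794), (0.03410988673567772, 0.04047897458076477), 19.12218475341797), 212)
scene (((0.4481935501098633, 0.10586681216955185), (0.16802248358726501, 0.17928889393806458), 11.631123542785645), 408, array([0.482 , 0.1133, 0.1503]), 417, np.float64(0.0264))
(array([ 0.5521, -0.0564]), 0.022282550111413002, 335, np.float64(0.26589451500005074), ((0.5909890532493591, -0.2014395147562027), (0.029745183885097504, 0.030897216871380806), 14.917617797851562), 274)
0.0726
```

```bash
sed -i 's/r=.13/r=.112/' pose.py; python3 pose.py
```

```text
top (((0.4819112718105316, 0.1145380511879921), (0.09957987070083618, 0.17821134626865387), 11.338095664978027), 962, array([0.4809, 0.1143, 0.1516]), 551, np.float64(0.0286))
(array([ 0.5534, -0.057 ]), 0.022104278206825256, 328, np.float64(0.26754297080132783), ((0.5929082036018372, -0.20561306178569794), (0.03410988673567772, 0.04047897458076477), 19.12218475341797), 212)
scene (((0.48181775212287903, 0.11322834342718124), (0.0993569940328598, 0.17924131453037262), 11.00478458404541), 402, array([0.482 , 0.1133, 0.1503]), 417, np.float64(0.0265))
(array([ 0.5521, -0.0564]), 0.022282550111413002, 335, np.float64(0.26589451500005074), ((0.5909890532493591, -0.2014395147562027), (0.029745183885097504, 0.030897216871380806), 14.917617797851562), 274)
0.0726
```

```bash
cat > go.py <<'E'
# usage: go.py x y z yawdeg(of tool x, tool down); prints remaining turn about tool xyz (deg) and shift in tool axes after the turn
import sys
from h import *
from scipy.spatial.transform import Rotation as Ro
o=bot.get_obs();x,y,z,a=map(float,sys.argv[1:5]);a=np.radians(a)
X=np.array([np.cos(a),np.sin(a),0]);Z=np.array([0,0,-1.]);Rt=np.c_[X,np.cross(Z,X),Z]
Rc=Ro.from_quat(o['tool_rot']).as_matrix()
print('turn',np.degrees(Ro.from_matrix(Rc.T@Rt).as_rotvec()).round(2),'shift(mm)',(1000*Rt.T@(np.array([x,y,z])-o['eef_pos'])).round(1),'clock',o['clock'],'F',o['ft_force'].round(1),'w',round(o['grip_width'],4),'pos',o['eef_pos'].round(4))
E
python3 go.py .4819 .1139 .303 101.2
```

```text
turn [-3.000e-02  1.000e-01 -3.221e+01] shift(mm) [-4.046e+02  2.285e+02  1.000e-01] clock 0.1 F [-0.5  0.  -0.3] w 0.0859 pos [0.1791 0.4664 0.3031]
```

>>> drive_tool --steps '[0,0,0,0,0,-6.44,-1,0,0,0,0,0,-6.44,-1,0,0,0,0,0,-6.44,-1,0,0,0,0,0,-6.44,-1,0,0,0,0,0,-6.44,-1,-0.0337,0.019,0,0,0,0,-1,-0.0337,0.019,0,0,0,0,-1,-0.0337,0.019,0,0,0,0,-1]'

```text
clock: 0.77
eef_pos: [0.2549, 0.3777, 0.3032]
tool_rot: [0.634, 0.773, -0.001, 0.0]
ft_force: [0.8, 0.6, -0.0]
grip_width: 0.0851
```

>>> drive_tool --steps '[-0.0337,0.019,0,0,0,0,-1,-0.0337,0.019,0,0,0,0,-1,-0.0337,0.019,0,0,0,0,-1,-0.0337,0.019,0,0,0,0,-1,-0.0337,0.019,0,0,0,0,-1,-0.0337,0.019,0,0,0,0,-1,-0.0337,0.019,0,0,0,0,-1,-0.0337,0.019,0,0,0,0,-1]'

```text
clock: 1.43
eef_pos: [0.4569, 0.1418, 0.3036]
tool_rot: [0.635, 0.773, -0.0, -0.0]
ft_force: [0.6, 0.5, -1.1]
grip_width: 0.0858
```

```bash
python3 go.py .4819 .1139 .198 101.2
```

```text
turn [-0.03 -0.   -0.03] shift(mm) [-32.2  19.1 105.6] clock 1.4333 F [ 0.6  0.5 -1.1] w 0.0858 pos [0.4569 0.1418 0.3036]
```

>>> drive_tool --steps '[-0.0337,0.0195,0,0,0,0,-1,0,0,0.03,0,0,0,-1,0,0,0,0,0,0,-1,0,0,0,0,0,0,-1]'

```text
clock: 1.77
eef_pos: [0.4805, 0.1136, 0.2721]
tool_rot: [0.635, 0.772, -0.002, -0.002]
ft_force: [0.0, -0.2, 0.8]
grip_width: 0.0853
```

```bash
python3 go.py .4819 .1139 .198 101.2
```

```text
turn [-0.33 -0.01 -0.08] shift(mm) [ 0.   1.4 74.1] clock 1.7667 F [ 0.  -0.2  0.8] w 0.0853 pos [0.4805 0.1136 0.2721]
```

Good. Down, then close.

>>> drive_tool --steps '[0,0.0014,0.03,0,0,0,-1,0,0,0.03,0,0,0,-1,0,0,0.013,0,0,0,-1,0,0,0,0,0,0,-1,0,0,0,0,0,0,0,0,0,0,0,0,0,0.5,0,0,0,0,0,0,1,0,0,0,0,0,0,1]'

```text
clock: 2.43
eef_pos: [0.4843, 0.1158, 0.2034]
tool_rot: [0.634, 0.773, 0.002, 0.001]
ft_force: [-2.2, 2.6, 6.1]
grip_width: 0.0546
```

>>> drive_tool --steps '[0,0,0,0,0,0,1,0,0,0,0,0,0,1,0,0,0,0,0,0,1,0,0,0,0,0,0,1]'

```text
clock: 2.77
eef_pos: [0.4843, 0.1157, 0.2034]
tool_rot: [0.634, 0.773, 0.002, 0.001]
ft_force: [-1.9, 4.2, 6.5]
grip_width: 0.0546
```

```bash
python3 - <<'E'
from h import *
snap('scene','s1');print(bot.get_obs())
i=cv2.imread('pics/s1.png')[130:330,200:440];cv2.imwrite('pics/s1c.png',cv2.resize(i,None,fx=3,fy=3,interpolation=2))
E
```

```text
{'clock': 2.8167, 'joint_pos': array([ 0.23384855,  0.30202739, -0.18472998,  1.07951976,  0.00167006,
        0.0377033 ]), 'joint_vel': array([-0.00033914,  0.00065268,  0.00025123,  0.00220003,  0.00011986,
       -0.00047392]), 'tau': array([-1.91620566e+00, -3.49725723e+01,  2.15020305e+01, -4.77994401e-01,
       -7.70387147e-01, -2.07165320e-02]), 'eef_pos': array([0.48427825, 0.11575468, 0.20336334]), 'tool_rot': array([6.34468940e-01, 7.72944604e-01, 2.30443927e-03, 7.01852053e-04]), 'ft_force': array([-2.1025273 ,  2.53406227,  6.31252872]), 'ft_torque': array([ 0.41120034,  0.32604309, -0.06388249]), 'grip_width': 0.054767026818555976}
```

View pics/s1c.png

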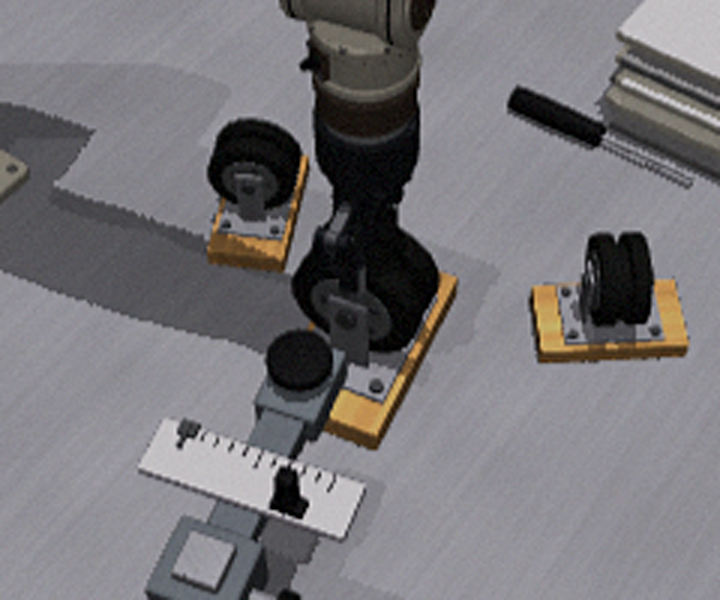

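>>> drive_tool --steps '[0,0,-0.006,0,0,0,1,0,0,-0.008,0,0,0,1,0,0,0,0,0,-3.7,1,-0.0161,0.0055,0,0,0,0,1,-0.0161,0.0055,0,0,0,0,1,-0.0161,0.0055,0,0,0,0,1,-0.016,0.0054,0,0,0,0,1,0,0,0,0,0,0,1]'

```text
clock: 3.48
eef_pos: [0.5223, 0.0552, 0.2145]
tool_rot: [0.611, 0.792, -0.001, 0.001]
ft_force: [0.8, 0.1, -8.2]
grip_width: 0.0545
```

```bash
python3 go.py .5219 .0593 .2034 104.9;  python3 - <<'E'
from h import *
snap('scene','s2')
i=cv2.imread('pics/s2.png')[130:330,200:440];cv2.imwrite('pics/s2c.png',cv2.resize(i,None,fx=3,fy=3,interpolation=2))
E
```

```text
turn [-0.03  0.18 -0.21] shift(mm) [ 4.1  0.7 11.1] clock 3.4833 F [ 0.8  0.1 -8.2] w 0.0545 pos [0.5223 0.0552 0.2145]
```

View pics/s2c.png

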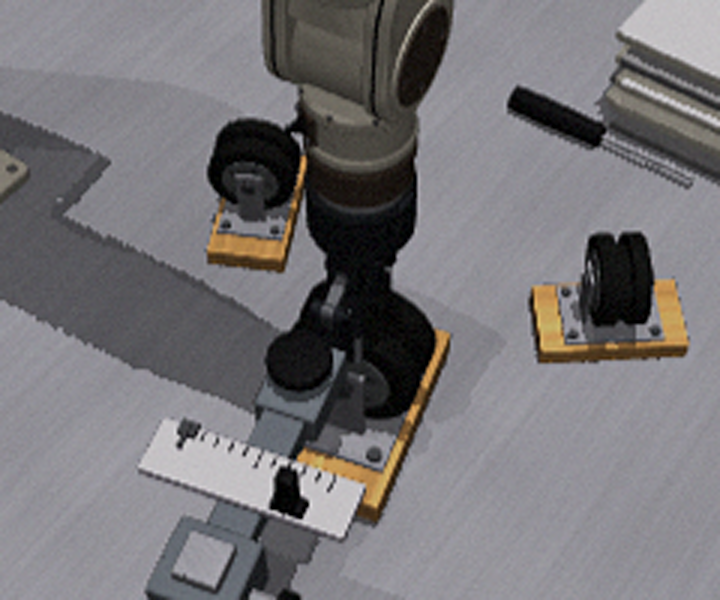

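>>> drive_tool --steps '[0,0,0.006,0,0,0,1,0,0,0.006,0,0,0,1,0,0,0,0,0,0,1,0,0,0,0,0,0,-1,0,0,0,0,0,0,-1,0,0,0,0,0,0,-1,0,0,-0.03,0,0,0,-1,0,0,-0.04,0,0,0,-1]'

```text
clock: 4.2
eef_pos: [0.5189, 0.0582, 0.2703]
tool_rot: [0.609, 0.793, -0.003, -0.003]
ft_force: [1.6, -0.3, -0.5]
grip_width: 0.0853
```

>>> drive_tool --steps '[0.035,-0.01,-0.02,0,0,0,-1,0.04,-0.01,0,0,0,0,-1,0.04,0,0,0,0,0,-1,0.04,0,0,0,0,0,-1,0.03,0,0,0,0,0,-1,0,0,0,0,0,0,-1]'

```text
clock: 4.7
eef_pos: [0.4528, 0.2367, 0.2935]
tool_rot: [0.607, 0.795, 0.002, -0.0]
ft_force: [-0.1, -0.0, 0.4]
grip_width: 0.0855
```

```bash
 cat > look.py <<'E'
from pose import *
import sys
k=sys.argv[1];c0=(float(sys.argv[2]),float(sys.argv[3]));zt=float(sys.argv[4]) if len(sys.argv)>4 else .268
g=np.array([.5528,-.0567]);a=np.radians(14.9);G=np.array([[np.cos(a),np.sin(a)],[-np.sin(a),np.cos(a)]])
for n in('top','scene'):
    im,d=snap(n,n[0]+k)
    try:
        r=castor(n,im,d,c0);print(n,r, 'gauge frame mm',(1000*G@(np.array(r[0][0])-g)).round(1))
    except Exception as e: print(e)
print(bot.get_obs()['eef_pos'],bot.get_obs()['clock'],bot.get_obs()['ft_force'])
E
python3 look.py 3 .522 .0573
```

```text
top (((0.5176562666893005, 0.05653652548789978), (0.09946189820766449, 0.17844326794147491), 14.899812698364258), 968, array([0.5166, 0.0564, 0.1515]), 549, np.float64(0.0285)) gauge frame mm [ -4.8 118.5]
scene (((0.5472604036331177, 0.06737809628248215), (0.1766955405473709, 0.08211451768875122), 88.64122772216797), 396, array([0.518 , 0.0559, 0.1506]), 456, np.float64(0.0267)) gauge frame mm [ 26.6 121.3]
[0.45374672 0.23303238 0.29317599] 4.8 [-0.10213663 -1.22020574 -0.47415117]
```

View pics/t3.png

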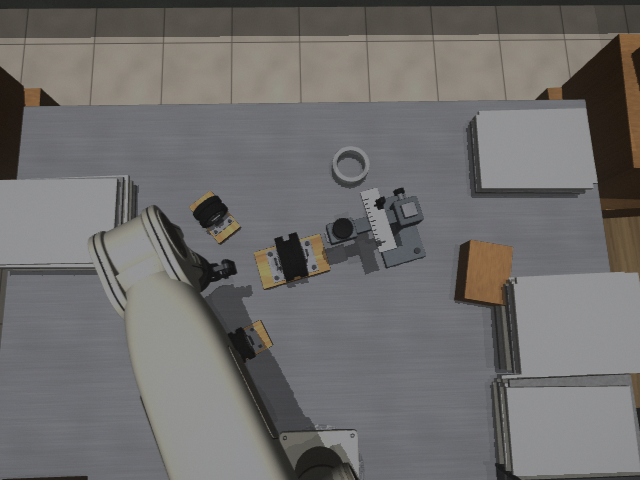

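```bash
python3 go.py .518 .0567 .205 104.9
```

```text
turn [0.05 0.02 0.17] shift(mm) [-186.9   16.8   88.2] clock 4.8 F [-0.1 -1.2 -0.5] w 0.0856 pos [0.4537 0.233  0.2932]
```

>>> drive_tool --steps '[-0.0374,0.0034,0,0,0,0,-1,-0.0374,0.0034,0,0,0,0,-1,-0.0374,0.0034,0,0,0,0,-1,-0.0374,0.0034,0,0,0,0,-1,-0.0374,0.0034,0,0,0,0,-1,0,0,0.02,0,0,0,-1,0,0,0,0,0,0,-1,0,0,0,0,0,0,-1]'

```text
clock: 5.47
eef_pos: [0.5178, 0.0538, 0.2721]
tool_rot: [0.611, 0.792, -0.001, -0.001]
ft_force: [0.2, -0.9, 0.2]
grip_width: 0.0852
```

```bash
python3 go.py .518 .0567 .205 104.9
```

```text
turn [-0.17 -0.04 -0.18] shift(mm) [ 2.8  0.9 67.1] clock 5.4667 F [ 0.2 -0.9  0.2] w 0.0852 pos [0.5178 0.0538 0.2721]
```

>>> drive_tool --steps '[0.0028,0.001,0.03,0,0,0,-1,0,0,0.03,0,0,0,-1,0,0,0.009,0,0,0,-1,0,0,0,0,0,0,-1,0,0,0,0,0,0,0.5,0,0,0,0,0,0,1,0,0,0,0,0,0,1,0,0,0,0,0,0,1]'

```text
clock: 6.13
eef_pos: [0.5202, 0.0584, 0.2064]
tool_rot: [0.609, 0.793, 0.001, 0.002]
ft_force: [-0.6, -0.8, 5.5]
grip_width: 0.0546
```

```bash
python3 go.py .518 .0567 .205 104.9
```

```text
turn [ 0.25  0.07 -0.  ] shift(mm) [-1.1 -2.5  1.4] clock 6.1333 F [-0.6 -0.8  5.5] w 0.0546 pos [0.5202 0.0584 0.2064]
```

>>> drive_tool --steps '[0,0,-0.009,0,0,0,1,0,0.005,0,0,0,0,1,0,0,0,0,0,0,1,0,0,0,0,0,0,1]'

```text
clock: 6.47
eef_pos: [0.5234, 0.0597, 0.212]
tool_rot: [0.61, 0.793, -0.001, -0.001]
ft_force: [-0.6, -0.8, -9.4]
grip_width: 0.0547
```

```bash
python3 go.py .5202 .0584 .2064 104.9
```

```text
turn [-0.1  -0.02 -0.01] shift(mm) [-0.4 -3.5  5.6] clock 6.4667 F [-0.6 -0.8 -9.4] w 0.0547 pos [0.5234 0.0597 0.212 ]
```

>>> drive_tool --steps '[0,0.0015,0,0,0,0,1,0,0,0.008,0,0,0,1,0,0,0,0,0,0,1,0,0,0,0,0,0,-1,0,0,0,0,0,0,-1,0,0,0,0,0,0,-1,0,0,-0.035,0,0,0,-1,0,0,-0.04,0,0,0,-1]'

```text
clock: 7.13
eef_pos: [0.5231, 0.0598, 0.2776]
tool_rot: [0.61, 0.793, -0.003, -0.003]
ft_force: [1.8, 0.1, 0.4]
grip_width: 0.0851
```

>>> drive_tool --steps '[0.035,-0.01,-0.015,0,0,0,-1,0.04,-0.01,0,0,0,0,-1,0.04,0,0,0,0,0,-1,0.04,0,0,0,0,0,-1,0.03,0,0,0,0,0,-1,0,0,0,0,0,0,-1]'

```text
clock: 7.63
eef_pos: [0.4569, 0.2384, 0.2952]
tool_rot: [0.607, 0.795, 0.001, -0.001]
ft_force: [-0.4, -1.1, 0.8]
grip_width: 0.0859
```

```bash
python3 look.py 4 .522 .0573
```

```text
top (((0.5243317484855652, 0.05867739021778107), (0.10011719167232513, 0.17863179743289948), 14.970345497131348), 973, array([0.5225, 0.0585, 0.1515]), 550, np.float64(0.0286)) gauge frame mm [  2.2 118.8]
scene (((0.5300107598304749, 0.05959867686033249), (0.08669169992208481, 0.18009962141513824), 14.977852821350098), 427, array([0.5238, 0.0575, 0.1505]), 461, np.float64(0.0268)) gauge frame mm [  7.9 118.2]
[0.45789369 0.23472538 0.29495003] 7.7333 [-0.3247944  -0.11921014  0.42140848]
```

>>> drive_tool --steps '[0,0,0,0,0,7,-1,0,0,0,0,0,7,-1,0,0,0,0,0,7,-1,0,0,0,0,0,7,-1,0,0,0,0,0,7,-1,0,0,0,0,0,7,-1,0,0,0,0,0,7,-1,0,0,0,0,0,7,-1]'

```text
clock: 8.4
eef_pos: [0.4589, 0.232, 0.2949]
tool_rot: [0.912, 0.41, -0.0, 0.0]
ft_force: [-0.1, 0.1, -0.4]
grip_width: 0.0856
```

>>> drive_tool --steps '[0,0,0,0,0,7,-1,0,0,0,0,0,7,-1,0,0,0,0,0,7,-1,0,0,0,0,0,7,-1,0,0,0,0,0,6,-1,0,0,0,0,0,0,-1,0,0,0,0,0,0,-1]'

```text
clock: 8.98
eef_pos: [0.4587, 0.2324, 0.2949]
tool_rot: [0.992, 0.13, -0.0, 0.0]
ft_force: [0.5, -0.1, 0.2]
grip_width: 0.0854
```

```bash
python3 go.py .4898 .1801 .08 14.9
```

```text
turn [0.02 0.   0.02] shift(mm) [ 16.6  58.6 214.9] clock 8.9833 F [ 0.5 -0.1  0.2] w 0.0854 pos [0.4587 0.2324 0.2949]
```

>>> drive_tool --steps '[0.0083,0.02,0.02,0,0,0,-1,0.0083,0.02,0.035,0,0,0,-1,0,0.0186,0.035,0,0,0,-1,0,0,0.035,0,0,0,-1,0,0,0.035,0,0,0,-1,0,0,0.035,0,0,0,-1,0,0,0.018,0,0,0,-1,0,0,0,0,0,0,-1]'

```text
clock: 9.65
eef_pos: [0.4862, 0.1793, 0.0774]
tool_rot: [0.992, 0.13, -0.005, 0.001]
ft_force: [-0.5, -0.4, 1.0]
grip_width: 0.0852
```

```bash
python3 go.py .5050 .1230 .08 14.9;python3 - <<'E'
from h import *
snap('scene','s5')
i=cv2.imread('pics/s5.png')[130:330,200:440];cv2.imwrite('pics/s5c.png',cv2.resize(i,None,fx=3,fy=3,interpolation=2))
E
```

```text
turn [0.06 0.55 0.04] shift(mm) [ 3.7 59.2 -2.6] clock 9.65 F [-0.5 -0.4  1. ] w 0.0852 pos [0.4862 0.1793 0.0774]
```

View pics/s5c.png

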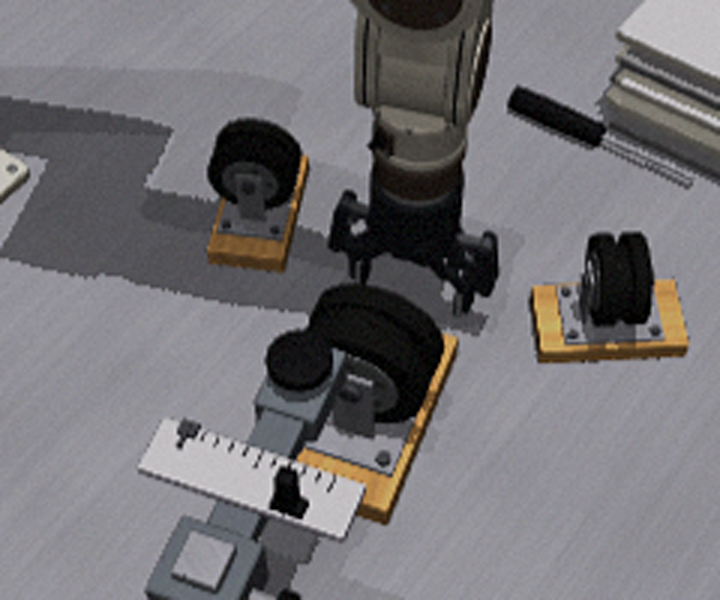

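>>> drive_tool --steps '[0.0055,0.01,-0.001,0,0,0,-0.2,0,0.008,0,0,0,0,-0.2,0,0,0,0,0,0,-0.2,0,0,0,0,0,0,-0.2]'

```text
clock: 10.03
eef_pos: [0.5008, 0.1649, 0.0847]
tool_rot: [0.992, 0.129, 0.002, -0.0]
ft_force: [-1.0, 0.9, 0.9]
grip_width: 0.0514
```

>>> drive_tool --steps '[0,0.006,0,0,0,0,-0.2,0,0.008,0,0,0,0,-0.2,0,0.009,0,0,0,0,-0.2,0,0.009,0,0,0,0,-0.2,0,0.009,0,0,0,0,-0.2,0,0.009,0,0,0,0,-0.2,0,0.004,0,0,0,0,-0.2,0,0,0,0,0,0,-0.2]'

```text
clock: 10.7
eef_pos: [0.5138, 0.1132, 0.0838]
tool_rot: [0.992, 0.129, 0.001, -0.001]
ft_force: [-0.9, 2.8, 1.8]
grip_width: 0.0515
```

```bash
python3 go.py .5050 .1230 .08 14.9;python3 look.py 6 .53 .025
```

```text
turn [-0.08 -0.12 -0.02] shift(mm) [ -6.  -11.7   3.8] clock 10.7 F [-0.9  2.8  1.8] w 0.0515 pos [0.5138 0.1132 0.0838]
top (((0.5409209132194519, -0.004637718200683594), (0.09967820346355438, 0.1402338296175003), 15.210086822509766), 348, array([0.5351, 0.0137, 0.1514]), 548, np.float64(0.0285)) gauge frame mm [ 1.9 53.4]
scene (((0.5471039414405823, 0.022285327315330505), (0.08611416816711426, 0.19753223657608032), 10.22946548461914), 441, array([0.538 , 0.0465, 0.1533]), 515, np.float64(0.0264)) gauge frame mm [14.8 77.8]
[0.5136118  0.11326027 0.08340911] 10.8 [0.80673762 2.76885842 0.43646416]
```

View pics/s6.png

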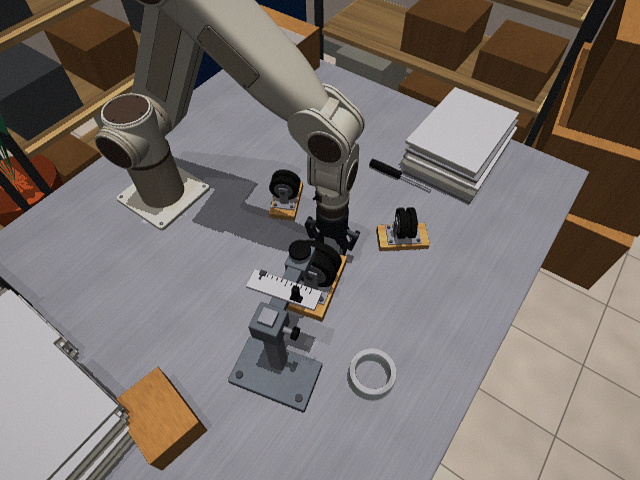

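>>> drive_tool --steps '[-0.0004,0.008,0.001,0,0,0,-0.2,-0.0004,0.008,0,0,0,0,-0.2,-0.0004,0.009,0,0,0,0,-0.2,-0.0004,0.009,0,0,0,0,-0.2,-0.0004,0.009,0,0,0,0,-0.2,-0.0004,0.009,0,0,0,0,-0.2,-0.0004,0.006,0,0,0,0,-0.2,0,0,0,0,0,0,-0.2]'

```text
clock: 11.47
eef_pos: [0.5256, 0.0561, 0.0822]
tool_rot: [0.992, 0.129, 0.0, -0.0]
ft_force: [0.4, 2.2, 0.4]
grip_width: 0.0513
```

```bash
python3 go.py .5266 .0418 .08 14.9;python3 look.py 7 .55 -.045
python3 - <<'E'
import cv2
i=cv2.imread('pics/s7.png')[180:380,220:440];j=cv2.imread('pics/t7.png')[140:340,220:440]
cv2.imwrite('pics/c7.png',cv2.resize(cv2.hconcat([i,j]),None,fx=1.8,fy=1.8,interpolation=2))
E
```

```text
turn [-0.02 -0.04 -0.02] shift(mm) [-2.7 14.1  2.2] clock 11.4667 F [0.4 2.2 0.4] w 0.0513 pos [0.5256 0.0561 0.0822]
top (((0.5221676230430603, -0.09668285399675369), (0.0570620559155941, 0.12786765396595), 45.771209716796875), 304, array([ 0.5376, -0.0378,  0.1514]), 292, np.float64(0.0286)) gauge frame mm [-39.9 -30.8]
scene (((0.5632604360580444, -0.03855724632740021), (0.06782161444425583, 0.18159355223178864), 14.84231185913086), 538, array([ 0.5563, -0.0108,  0.1535]), 400, np.float64(0.0269)) gauge frame mm [14.8 14.8]
[0.52532573 0.05617936 0.08182892] 11.5667 [0.55861137 1.61019373 0.08433824]
```

View pics/c7.png

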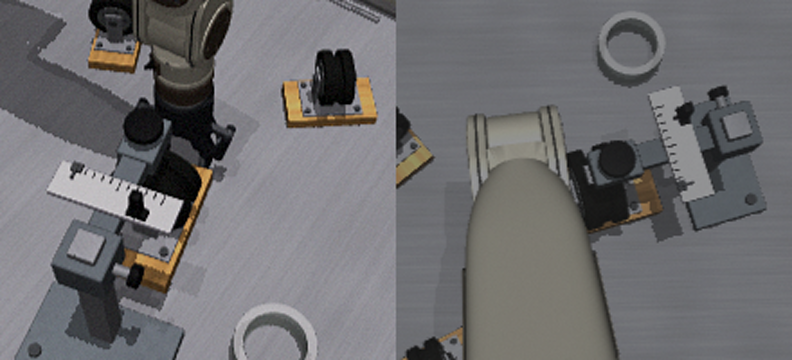

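>>> drive_tool --steps '[0.0003,0.005,0,0,0,0,-0.2,0.0003,0.005,0,0,0,0,-0.2,0,0.004,0,0,0,0,-0.2,0,0,0,0,0,0,-0.2,0,0,0,0,0,0,-0.2]'

```text
clock: 11.98
eef_pos: [0.5291, 0.0434, 0.0817]
tool_rot: [0.992, 0.13, -0.0, -0.0]
ft_force: [-2.0, 3.4, 3.1]
grip_width: 0.0511
```

```bash
python3 go.py .5266 .0418 .08 14.9;python3 look.py 8 .55 -.053
python3 - <<'E'
import cv2
i=cv2.imread('pics/s8.png')[180:380,220:440];j=cv2.imread('pics/t8.png')[140:340,220:440]
cv2.imwrite('pics/c8.png',cv2.resize(cv2.hconcat([i,j]),None,fx=1.8,fy=1.8,interpolation=2))
E
```

```text
turn [-0.03  0.05  0.01] shift(mm) [-2.8  0.9  1.7] clock 11.9833 F [-2.   3.4  3.1] w 0.0511 pos [0.5291 0.0434 0.0817]
top (((0.5445959568023682, -0.09560646116733551), (0.06425576657056808, 0.1055062934756279), 15.259475708007812), 308, array([ 0.534 , -0.0578,  0.15  ]), 198, np.float64(0.0287)) gauge frame mm [-17.9 -35.5]
scene (((0.5638649463653564, -0.048096172511577606), (0.07281547039747238, 0.18977634608745575), 15.67525577545166), 491, array([ 0.5615, -0.0155,  0.1533]), 294, np.float64(0.0266)) gauge frame mm [12.9  5.5]
[0.52911365 0.04338607 0.08174687] 12.0833 [-1.81148799  3.70357029  2.87445177]
```

View pics/c8.png

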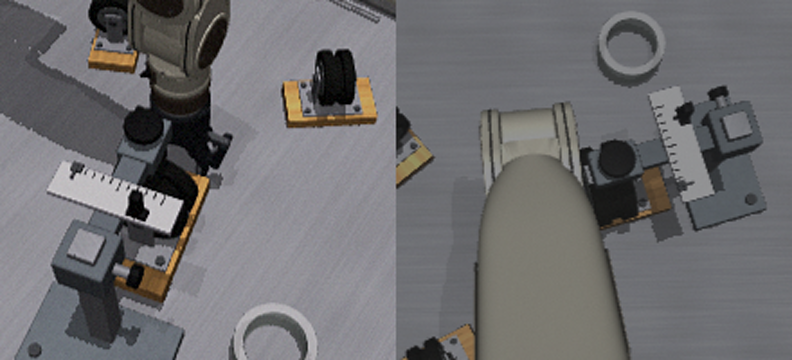

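>>> drive_tool --steps '[0,-0.02,0,0,0,0,-0.2,0,-0.035,-0.01,0,0,0,-0.2,0,-0.035,-0.02,0,0,0,-0.2,0,-0.035,-0.02,0,0,0,0,0,-0.035,-0.02,0,0,0,0.5,0,-0.03,-0.02,0,0,0,1,0,0,0,0,0,0,1]'

```text
clock: 12.67
eef_pos: [0.4818, 0.2316, 0.1759]
tool_rot: [0.991, 0.132, 0.004, -0.001]
ft_force: [1.2, 0.1, -0.1]
grip_width: 0.007
```

```bash
cat > fine.py <<'E'
from pose import *
import sys
k,zt=sys.argv[1],float(sys.argv[2])
a=np.radians(14.9);G=np.array([[np.cos(a),np.sin(a)],[-np.sin(a),np.cos(a)]])
for n,g in(('top',(.5534,-.0570)),('scene',(.5521,-.0564))):
    im,d=snap(n,n[0]+k)
    P=cloud(n,d);Q=(P[...,:2]-np.array(g))@G.T;x,y=Q[...,0]*1e3,Q[...,1]*1e3
    hsv=cv2.cvtColor(im,cv2.COLOR_RGB2HSV)
    w=(d>0)&(abs(x)<75)&(abs(y)<115)&(hsv[...,0]>8)&(hsv[...,0]<28)&(hsv[...,1]>80)&(abs(P[...,2]-.028)<.006)
    xs,ys=x[w],y[w]
    f=lambda v,lo:np.round(np.percentile(v,lo),1)
    print(n,'wood x',[f(xs,p) for p in(0,1,99,100)],'y',[f(ys,p) for p in(0,1,99,100)])
    for lab,s,v,lo in (('+x',ys,xs,100),('-x',ys,xs,0)):
        for y0 in range(-90,90,30):
            m=(s>=y0)&(s<y0+30)
            if m.sum()>8: print(lab,y0,f(v[m],lo),end='; ')
    print()
    for lab,lo in (('+y',100),('-y',0)):
        for x0 in range(-50,50,20):
            m=(xs>=x0)&(xs<x0+20)
            if m.sum()>8: print(lab,x0,f(ys[m],lo),end='; ')
    print()
    t=(d>0)&(abs(x)<60)&(abs(y)<60)&(P[...,2]>.12)&(P[...,2]<.17)&(hsv[...,2]<80)
    if t.sum()>20: print('tyre n',t.sum(),'x',f(x[t],1),f(x[t],99),'y',f(y[t],1),f(y[t],99))
print(bot.get_obs()['eef_pos'],bot.get_obs()['clock'])
E
python3 fine.py 9 .268
python3 - <<'E'
import cv2
i=cv2.imread('pics/s9.png')[200:340,240:380];j=cv2.imread('pics/t9.png')[160:300,280:420]
cv2.imwrite('pics/c9.png',cv2.resize(cv2.hconcat([i,j]),None,fx=2.8,fy=2.8,interpolation=2))
E
```

```text
top wood x [np.float64(-50.6), np.float64(-50.2), np.float64(47.7), np.float64(49.3)] y [np.float64(-87.4), np.float64(-86.9), np.float64(90.7), np.float64(91.2)]
+x -90 13.9; +x -60 -9.3; +x -30 -42.5; +x 0 47.7; +x 30 49.3; +x 60 48.4; -x -90 -50.1; -x -60 -50.2; -x -30 -50.0; -x 0 -50.3; -x 30 -50.5; -x 60 -50.6; 
+y -50 91.0; +y -30 90.7; +y -10 91.0; +y 10 91.1; +y 30 91.2; -y -50 -87.2; -y -30 -87.4; -y -10 -87.2; -y 10 -85.4; -y 30 26.9; 
tyre n 521 x -51.2 48.7 y -25.9 30.8
scene wood x [np.float64(-14.0), np.float64(-12.3), np.float64(49.3), np.float64(49.5)] y [np.float64(-89.8), np.float64(-89.1), np.float64(89.3), np.float64(91.2)]
+x -90 49.4; +x -60 49.3; +x -30 49.5; +x 0 49.3; +x 30 49.1; +x 60 49.1; -x -90 -14.0; -x -60 -8.6; -x -30 41.6; -x 0 41.7; -x 30 41.0; -x 60 17.3; 
+y -30 -60.4; +y -10 -58.5; +y 10 90.6; +y 30 91.2; -y -30 -89.0; -y -10 -89.5; -y 10 -88.7; -y 30 -89.8; 
tyre n 388 x -1.8 49.7 y -20.4 28.2
[0.48101679 0.22725844 0.17239896] 12.7667
```

View pics/c9.png

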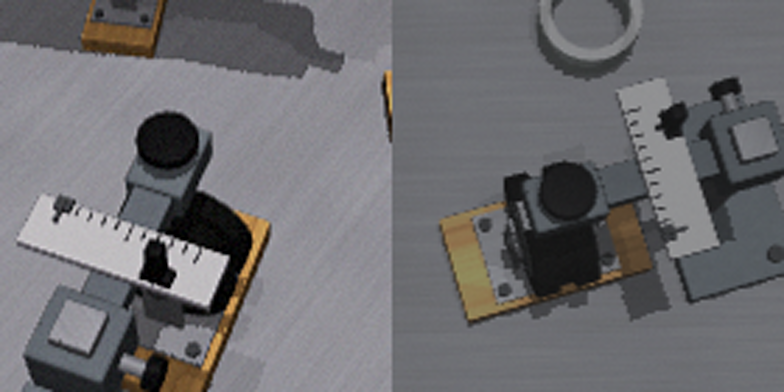

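```bash
python3 go.py .5528 -.0567 .365 14.9
```

```text
turn [ 0.12 -0.12  0.12] shift(mm) [  -3.6  292.9 -192.6] clock 12.7667 F [-0.2 -0.5 -1.3] w 0.0001 pos [0.481  0.2273 0.1724]
```

>>> drive_tool --steps '[-0.0036,0,-0.039,0,0,0,1,0,0,-0.039,0,0,0,1,0,0,-0.039,0,0,0,1,0,0.01,-0.039,0,0,0,1,0,0.025,-0.03,0,0,0,1,0,0.038,-0.006,0,0,0,1,0,0.04,0,0,0,0,1,0,0.04,0,0,0,0,1]'

```text
clock: 13.43
eef_pos: [0.5169, 0.0745, 0.3635]
tool_rot: [0.992, 0.129, -0.0, 0.001]
ft_force: [0.5, 0.2, -0.1]
grip_width: 0.0003
```

>>> drive_tool --steps '[0,0.04,0,0,0,0,1,0,0.04,0,0,0,0,1,0,0.04,0,0,0,0,1,0,0.02,0,0,0,0,1,0,0,0,0,0,0,1,0,0,0,0,0,0,1]'

```text
clock: 13.93
eef_pos: [0.5519, -0.0604, 0.3618]
tool_rot: [0.992, 0.127, -0.002, -0.0]
ft_force: [-0.9, 0.2, 0.3]
grip_width: -0.0001
```

```bash
python3 go.py .5528 -.0567 .348 14.9
```

```text
turn [-0.03  0.23 -0.32] shift(mm) [ 1.9 -3.4 13.8] clock 13.9333 F [-0.9  0.2  0.3] w -0.0001 pos [ 0.5519 -0.0604  0.3618]
```

>>> drive_tool --steps '[0.0018,-0.0034,0.01,0,0,0,1,0,0,0.006,0,0,0,1,0,0,0.006,0,0,0,1,0,0,0.006,0,0,0,1,0,0,0.006,0,0,0,1,0,0,0.006,0,0,0,1,0,0,0,0,0,0,1]'

```text
clock: 14.52
eef_pos: [0.553, -0.0531, 0.3226]
tool_rot: [0.992, 0.13, -0.001, -0.0]
ft_force: [-0.0, 0.8, -0.4]
grip_width: -0.0
```

```bash
python3 go.py .5528 -.0567 .2926 14.9
```

```text
turn [-0.04  0.08  0.04] shift(mm) [-1.1  3.5 30. ] clock 14.5167 F [-0.   0.8 -0.4] w -0.0 pos [ 0.553  -0.0531  0.3226]
```

```bash
python3 - <<'E'
from h import *
snap('scene','s10');snap('top','t10')
i=cv2.imread('pics/s10.png')[180:340,220:400];j=cv2.imread('pics/t10.png')[140:300,260:440]
cv2.imwrite('pics/c10.png',cv2.resize(cv2.hconcat([i,j]),None,fx=2.2,fy=2.2,interpolation=2));print(bot.get_obs()['ft_force'])
E
```

```text
[-0.03837673 -1.41601517  0.50641805]
```

View pics/c10.png

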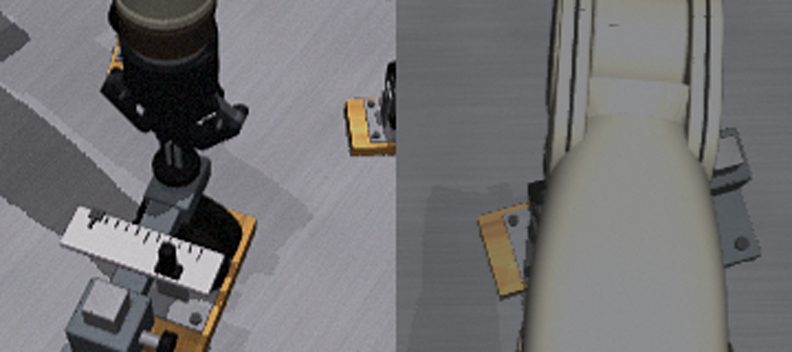

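>>> drive_tool --steps '[0,0,0.005,0,0,0,1,0,0,0.005,0,0,0,1,0,0,0.005,0,0,0,1]'

```text
clock: 14.87
eef_pos: [0.5539, -0.0539, 0.3092]
tool_rot: [0.992, 0.129, 0.001, 0.0]
ft_force: [-0.1, 0.8, 4.1]
grip_width: -0.0001
```

>>> drive_tool --steps '[0,0,0.004,0,0,0,1,0,0,0.003,0,0,0,1,0,0,0,0,0,0,1]'

```text
clock: 15.12
eef_pos: [0.5536, -0.0538, 0.3013]
tool_rot: [0.992, 0.129, -0.0, 0.0]
ft_force: [1.0, 0.8, 2.0]
grip_width: 0.0
```

```bash
python3 go.py .5528 -.0567 .2926 14.9; python3 - <<'E'
from h import *
snap('scene','s11')
i=cv2.imread('pics/s11.png')[180:340,220:400]
cv2.imwrite('pics/c11.png',cv2.resize(i,None,fx=4,fy=4,interpolation=2));print(bot.get_obs()['ft_force'])
E
```

```text
turn [ 0.01  0.   -0.02] shift(mm) [-1.5  2.6  8.7] clock 15.1167 F [1.  0.8 2. ] w 0.0 pos [ 0.5536 -0.0538  0.3013]
[-0.60222621 -0.36828297  0.32636216]
```

View pics/c11.png

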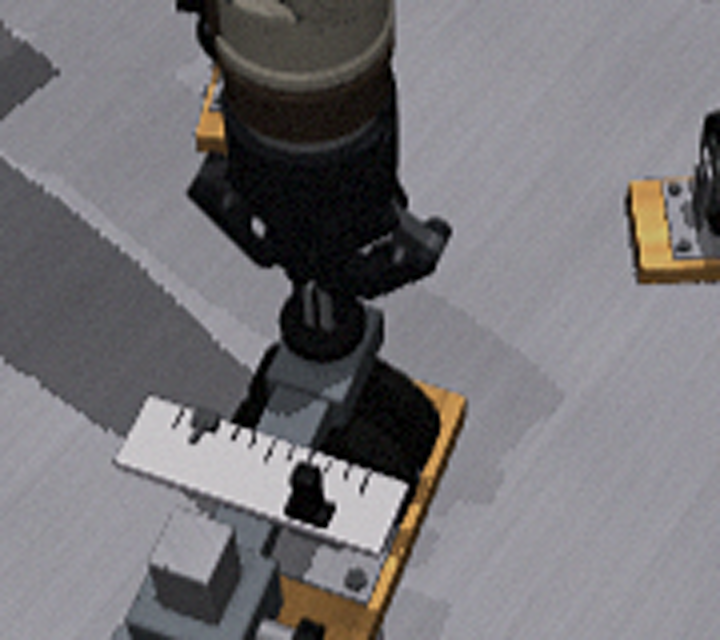

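>>> drive_tool --steps '[0,0,0.003,0,0,0,1,0,0,0.003,0,0,0,1,0,0,0.0015,0,0,0,1]'

```text
clock: 15.42
eef_pos: [0.5532, -0.0538, 0.2945]
tool_rot: [0.992, 0.129, -0.0, 0.0]
ft_force: [-0.5, 0.8, 5.1]
grip_width: -0.0001
```

>>> drive_tool --steps '[0,0,0.0015,0,0,0,1,0,0,0.001,0,0,0,1]'

```text
clock: 15.58
eef_pos: [0.5532, -0.0538, 0.2926]
tool_rot: [0.992, 0.129, 0.0, 0.0]
ft_force: [-2.6, 0.5, 11.7]
grip_width: 0.0001
```

>>> drive_tool --steps '[0,0,0.001,0,0,0,1,0,0,0.001,0,0,0,1,0,0,0,0,0,0,1]'

```text
clock: 15.83
eef_pos: [0.553, -0.0538, 0.2925]
tool_rot: [0.992, 0.129, 0.001, 0.0]
ft_force: [-3.4, 0.1, 13.8]
grip_width: -0.0001
```

```bash
python3 - <<'E'
from h import *
snap('scene','s12')
i=cv2.imread('pics/s12.png')[220:340,220:370]
cv2.imwrite('pics/c12.png',cv2.resize(i,None,fx=5,fy=5,interpolation=2));print(bot.get_obs()['ft_force'],bot.get_obs()['eef_pos'])
E
```

```text
[-4.50572427  0.05447186 13.61796663] [ 0.55304855 -0.05381831  0.29255094]
```

View pics/c12.png

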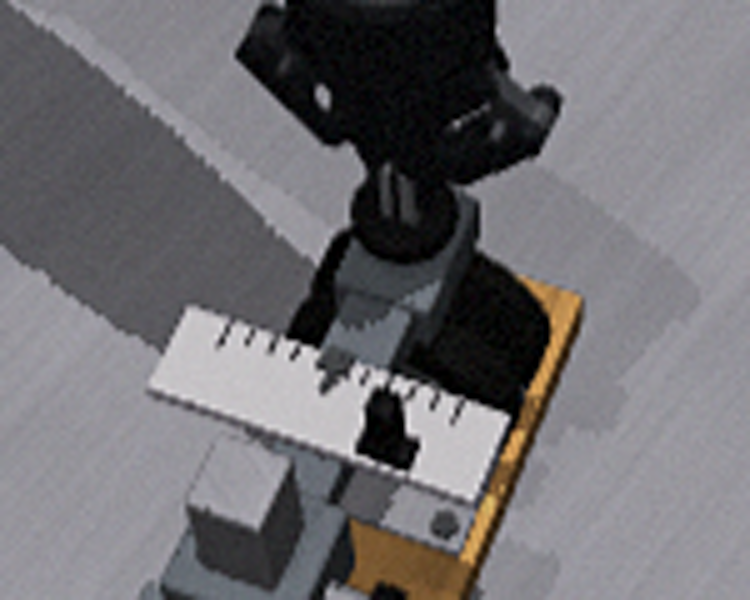

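>>> drive_tool --steps '[0,0,-0.004,0,0,0,1,0,0,-0.02,0,0,0,1,0,0,-0.04,0,0,0,1,0,-0.035,-0.02,0,0,0,0.5,0,-0.04,0,0,0,0,0,0,-0.04,0,0,0,0,0,0,-0.04,0,0,0,0,0,0,-0.04,0,0,0,0,0]'

```text
clock: 16.55
eef_pos: [0.5023, 0.136, 0.3732]
tool_rot: [0.992, 0.129, -0.001, 0.0]
ft_force: [1.2, -0.2, 0.3]
grip_width: 0.0427
```

>>> drive_tool --steps '[0,-0.03,0,0,0,0,0,0,0,0,0,0,0,0]'

```text
clock: 16.72
eef_pos: [0.4937, 0.1683, 0.373]
tool_rot: [0.991, 0.133, -0.001, -0.001]
ft_force: [-0.1, -0.3, 0.2]
grip_width: 0.0428
```

```bash
python3 fine.py 13 .22 | grep -v '^+' ; python3 - <<'E'
from h import *
for n,f,zt in(('top','t13',.22),('scene','s13',.22)):
    a=np.load(f'pics/{f}.npz');P=cloud(n,a['d'])
    g=(a['d']>0)&(np.hypot(P[...,0]-.553,P[...,1]+.0567)<.018);print('knob z',np.median(P[g][:,2]))
i=cv2.imread('pics/s13.png')[250:330,235:335];j=cv2.imread('pics/t13.png')[175:255,335:435]
cv2.imwrite('pics/c13.png',cv2.resize(cv2.vconcat([i,j]),None,fx=3.7,fy=3.7,interpolation=2))
cv2.imwrite('pics/c13.png',cv2.resize(cv2.hconcat([i,j]),None,fx=4,fy=4,interpolation=2))
E
```

```text
top wood x [np.float64(-50.8), np.float64(-50.3), np.float64(48.3), np.float64(49.3)] y [np.float64(-88.3), np.float64(-86.8), np.float64(90.7), np.float64(91.1)]
tyre n 493 x -51.2 48.7 y -25.8 31.0
scene wood x [np.float64(-10.4), np.float64(-6.7), np.float64(49.4), np.float64(49.9)] y [np.float64(-89.7), np.float64(-88.3), np.float64(89.3), np.float64(91.1)]
tyre n 574 x -49.3 49.6 y -28.4 27.7
[0.49495978 0.16469484 0.37307298] 16.8167
knob z 0.2206693896897979
knob z 0.21867466935284557
```

View pics/c13.png

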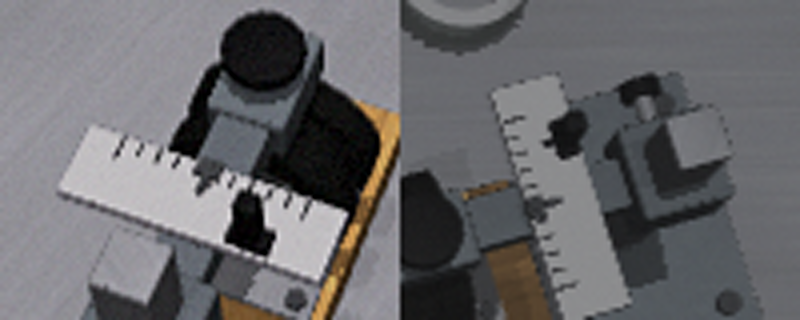

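```bash
cat > tips.py <<'E'
from h import *
import sys
k=sys.argv[1]
a=np.radians(14.9);G=np.array([[np.cos(a),np.sin(a)],[-np.sin(a),np.cos(a)]])
K={'top':(.5534,-.0570),'scene':(.5521,-.0564)}
def gf(n,uv,z): return (1000*((plane(n,uv,z)[:,:2]-np.array(K[n]))@G.T)).round(1)
# rectify scale plane z=.199 -> 5 px/mm?  gauge x -75..75 right, y -60..-106 down
def rect(n,im,z,s=5,x=(-75,85),y=(-50,-110)):
    gx,gy=np.meshgrid(np.arange(x[0],x[1],1/s),np.arange(y[0],y[1],-1/s))
    W=np.stack([gx,gy],-1).reshape(-1,2)/1e3@G+np.array(K[n])
    p=proj(n,np.c_[W,np.full(len(W),z)]).reshape(gx.shape+(2,)).astype(np.float32)
    return cv2.remap(im,p[...,0],p[...,1],cv2.INTER_CUBIC)
if __name__=='__main__':
    for n in('top','scene'):
        im=np.load(f'pics/{n[0]}{k}.npz')['im']
        r=rect(n,im,.203)
        for x in range(-70,85,10): cv2.putText(r,str(x),((x+75)*5,10),0,.3,(255,0,0));cv2.line(r,((x+75)*5,12),((x+75)*5,18),(255,0,0))
        cv2.imwrite(f'pics/r{n[0]}{k}.png',r[:,:,::-1])
    i=cv2.vconcat([cv2.imread(f'pics/rt{k}.png'),cv2.imread(f'pics/rs{k}.png')[:299]]);cv2.imwrite(f'pics/r{k}.png',i)
E
python3 tips.py 13
```

```text
(no output)
```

View pics/r13.png

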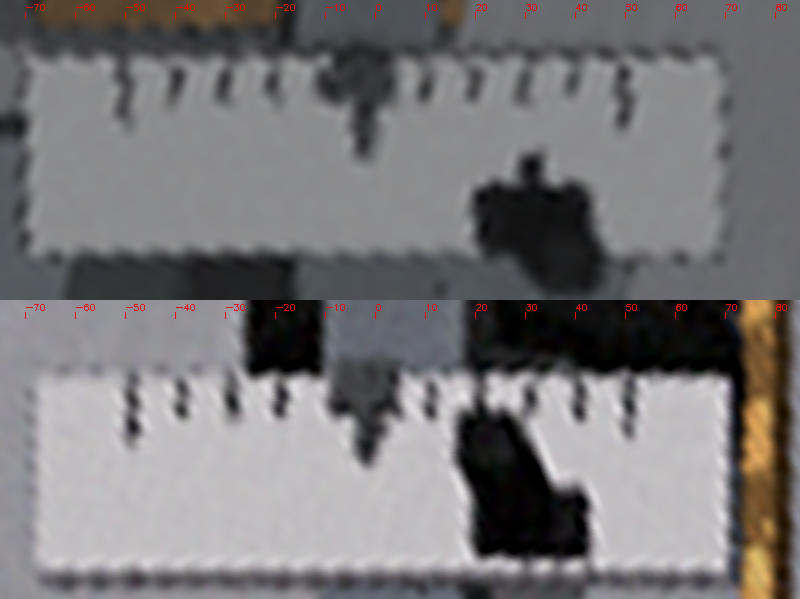

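```bash
python3 go.py .6071 -.1395 .34 14.9
```

```text
turn [0.04 0.11 0.15] shift(mm) [ 30.2 322.8  33.1] clock 16.8167 F [-0.3 -0.5 -0.1] w 0.043 pos [0.495  0.1647 0.3731]
```

>>> drive_tool --steps '[0.0038,0.04,0,0,0,0,0,0.0038,0.04,0,0,0,0,0,0.0038,0.04,0,0,0,0,0,0.0038,0.04,0,0,0,0,0,0.0038,0.04,0,0,0,0,0,0.0038,0.04,0,0,0,0,0,0.0038,0.04,0,0,0,0,0,0.0036,0.04,0,0,0,0,0]'

```text
clock: 17.48
eef_pos: [0.6066, -0.1419, 0.3733]
tool_rot: [0.992, 0.128, -0.001, 0.0]
ft_force: [1.7, 0.5, 0.7]
grip_width: 0.0431
```

>>> drive_tool --steps '[0,0.0028,0.02,0,0,0,0,0,0,0,0,0,0,0,0,0,0,0,0,0,0]'

```text
clock: 17.73
eef_pos: [0.6065, -0.1422, 0.3517]
tool_rot: [0.992, 0.128, -0.003, -0.001]
ft_force: [-0.1, 1.5, 0.0]
grip_width: 0.0429
```

```bash
python3 go.py .6071 -.1395 .29 14.9
```

```text
turn [-0.15  0.27 -0.19] shift(mm) [ 1.3 -2.5 61.7] clock 17.7333 F [-0.1  1.5  0. ] w 0.0429 pos [ 0.6065 -0.1422  0.3517]
```

>>> drive_tool --steps '[0.001,-0.0025,0.03,0,0,0,0,0,0,0.02,0,0,0,0,0,0,0.01,0,0,0,0,0,0,0,0,0,0,0]'

```text
clock: 18.07
eef_pos: [0.6066, -0.1366, 0.292]
tool_rot: [0.991, 0.13, -0.002, -0.001]
ft_force: [-0.4, 0.2, 0.0]
grip_width: 0.0426
```

```bash
python3 go.py .6071 -.1395 .29 14.9; python3 - <<'E'
from h import *
snap('scene','s14')
i=cv2.imread('pics/s14.png')[220:340,220:370]
cv2.imwrite('pics/c14.png',cv2.resize(i,None,fx=5,fy=5,interpolation=2))
E
```

```text
turn [-0.14  0.25  0.06] shift(mm) [-0.2  2.9  2. ] clock 18.0667 F [-0.4  0.2  0. ] w 0.0426 pos [ 0.6066 -0.1366  0.292 ]
```

View pics/c14.png

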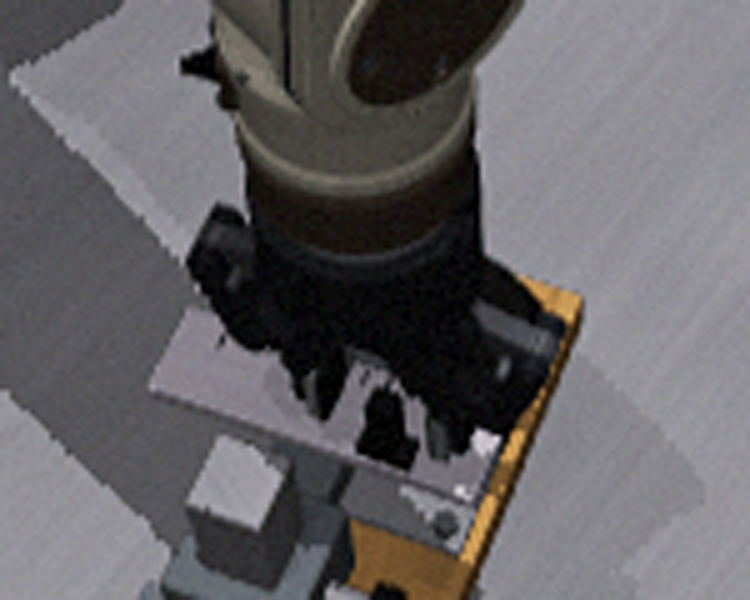

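>>> drive_tool --steps '[0,0.002,0,0,0,0,0.3,0,0,0,0,0,0,0.6,0,0,0,0,0,0,1,0,0,0,0,0,0,1,0,0,0,0,0,0,1]'

```text
clock: 18.53
eef_pos: [0.609, -0.14, 0.2961]
tool_rot: [0.992, 0.129, 0.002, 0.001]
ft_force: [-1.8, -0.6, 7.3]
grip_width: 0.0104
```

```bash
python3 go.py .6071 -.1395 .29 14.9
```

```text
turn [ 0.1  -0.17 -0.02] shift(mm) [-1.7 -0.9  6.1] clock 18.5333 F [-1.8 -0.6  7.3] w 0.0104 pos [ 0.609  -0.14    0.2961]
```

>>> drive_tool --steps '[0,0,-0.003,0,0,0,1,-0.006,0,0,0,0,0,1,-0.006,0,0,0,0,0,1,-0.006,0,0,0,0,0,1,-0.006,0,0,0,0,0,1,-0.006,0,0,0,0,0,1,-0.004,0,0,0,0,0,1,0,0,0,0,0,0,1]'

```text
clock: 19.2
eef_pos: [0.5742, -0.1492, 0.2966]
tool_rot: [0.992, 0.129, -0.001, 0.0]
ft_force: [-0.7, -3.0, -4.4]
grip_width: 0.0102
```

```bash
python3 go.py .6090 -.1400 .29 14.9
```

```text
turn [ 0.01  0.12 -0.07] shift(mm) [36.   0.1  6.6] clock 19.2 F [-0.7 -3.  -4.4] w 0.0102 pos [ 0.5742 -0.1492  0.2966]
```

>>> drive_tool --steps '[0,0,0.003,0,0,0,1,0,0,0.003,0,0,0,1,0,0,0.001,0,0,0,1,0,0,0,0,0,0,1]'

```text
clock: 19.53
eef_pos: [0.5767, -0.1485, 0.2957]
tool_rot: [0.992, 0.13, 0.004, 0.001]
ft_force: [-1.6, -0.3, 16.4]
grip_width: 0.0102
```

>>> drive_tool --steps '[0,0,-0.003,0,0,0,1,0,0,0,0,0,0,0.6,0,0,0,0,0,0,0.2,0,0,0,0,0,0,0,0,0,-0.02,0,0,0,0,0,0,-0.03,0,0,0,0,0,0,-0.035,0,0,0,0,0,-0.035,0,0,0,0,0]'

```text
clock: 20.2
eef_pos: [0.5698, -0.1188, 0.3846]
tool_rot: [0.992, 0.127, 0.006, 0.003]
ft_force: [1.1, 1.4, 1.0]
grip_width: 0.0426
```

>>> drive_tool --steps '[0,-0.04,0,0,0,0,0,0,-0.04,0,0,0,0,0,0,-0.04,0,0,0,0,0,0,-0.04,0,0,0,0,0,0,-0.04,0,0,0,0,0,0,-0.04,0,0,0,0,0,0,-0.03,0,0,0,0,0,0,0,0,0,0,0,0]'

```text
clock: 20.87
eef_pos: [0.4953, 0.1511, 0.3773]
tool_rot: [0.991, 0.133, -0.001, -0.001]
ft_force: [0.2, -1.6, -0.6]
grip_width: 0.0426
```

```bash
cat > chk.sh <<'E'
python3 fine.py $1 .22 | grep -v '^[+-]'; python3 tips.py $1; python3 - $1 <<'F'
from h import *
import sys
for n in('top','scene'):
    a=np.load(f'pics/{n[0]}{sys.argv[1]}.npz');P=cloud(n,a['d'])
    g=(a['d']>0)&(np.hypot(P[...,0]-.553,P[...,1]+.0567)<.018);print('knob z',np.median(P[g][:,2]))
F
E
bash chk.sh 15
```

```text
top wood x [np.float64(-50.5), np.float64(-50.2), np.float64(48.1), np.float64(49.3)] y [np.float64(-88.4), np.float64(-86.7), np.float64(90.7), np.float64(91.2)]
tyre n 488 x -50.4 48.8 y -26.1 30.7
scene wood x [np.float64(-10.9), np.float64(-6.6), np.float64(49.2), np.float64(49.7)] y [np.float64(-89.5), np.float64(-88.5), np.float64(88.7), np.float64(90.1)]
tyre n 574 x -48.8 49.4 y -28.7 27.5
[0.49663091 0.14747064 0.37733695] 20.9667
knob z 0.22065877066981884
knob z 0.21892471713294492
```

View pics/r15.png

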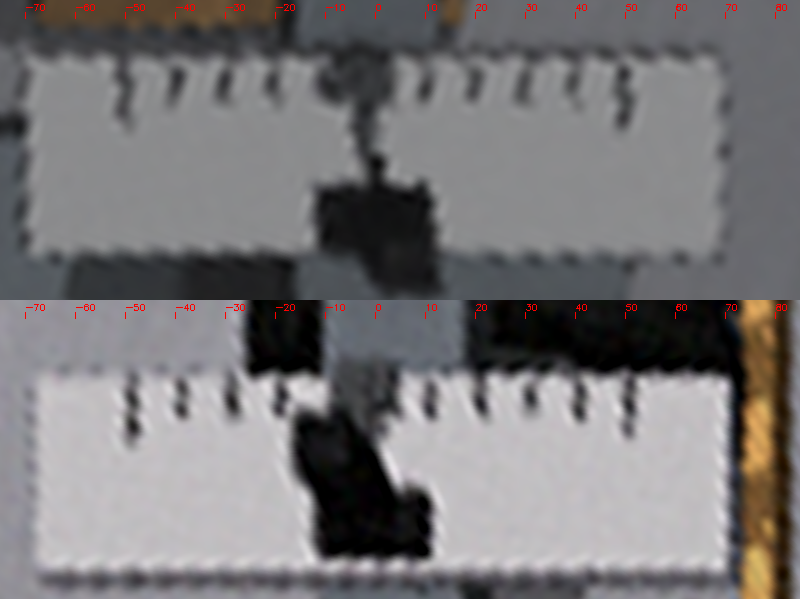

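```bash
cat > prof.py <<'E'
from tips import *
k=sys.argv[1]
for n,zs in (('top',(.199,.203,.207)),('scene',(.199,.203,.207))):
    im=np.load(f'pics/{n[0]}{k}.npz')['im']
    for z in zs:
        r=rect(n,im,z).mean(2)
        bg=np.median(r[60:240,30*5:60*5]); 
        out=[]
        for y in range(-64,-104,-2):
            row=r[int((-50-y)*5)-2:int((-50-y)*5)+3].mean(0)
            w=np.clip(bg*.8-row,0,None);xx=np.arange(len(w))/5-75
            m=(xx>-22)&(xx<22);w=w*m
            if w.sum()>0:
                idx=np.where(w>.25*bg*.5)[0]
                out.append((y,round((w*xx).sum()/w.sum(),1),round((xx[idx[-1]]-xx[idx[0]]),1) if len(idx) else 0))
        print(n,z,out)
E
python3 prof.py 15; python3 prof.py 13
```

```text
top 0.199 [(-64, np.float64(-2.4), np.float64(13.8)), (-66, np.float64(-1.9), np.float64(42.6)), (-68, np.float64(-2.3), np.float64(43.0)), (-70, np.float64(-0.9), np.float64(31.0)), (-72, np.float64(-1.1), np.float64(5.6)), (-74, np.float64(-1.5), np.float64(4.6)), (-76, np.float64(-1.8), np.float64(5.0)), (-78, np.float64(-1.5), np.float64(4.0)), (-80, np.float64(-1.5), np.float64(3.2)), (-82, np.float64(-0.1), np.float64(5.0)), (-84, np.float64(0.7), np.float64(4.4)), (-86, np.float64(0.6), np.float64(4.0)), (-88, np.float64(0.1), np.float64(22.2)), (-90, np.float64(0.3), np.float64(23.4)), (-92, np.float64(0.6), np.float64(24.2)), (-94, np.float64(0.4), np.float64(24.0)), (-96, np.float64(0.8), np.float64(24.4)), (-98, np.float64(0.8), np.float64(24.2)), (-100, np.float64(1.1), np.float64(24.6)), (-102, np.float64(-0.2), np.float64(38.4))]
top 0.203 [(-64, np.float64(-2.3), np.float64(31.4)), (-66, np.float64(-3.0), np.float64(43.0)), (-68, np.float64(-2.1), np.float64(42.2)), (-70, np.float64(-2.3), np.float64(19.4)), (-72, np.float64(-2.0), np.float64(4.8)), (-74, np.float64(-2
[... 8259 characters left out ...]
, np.float64(40.6)), (-72, np.float64(-0.9), np.float64(40.6)), (-74, np.float64(1.9), np.float64(41.0)), (-76, np.float64(10.5), np.float64(24.8)), (-78, np.float64(10.5), np.float64(24.6)), (-80, np.float64(10.8), np.float64(24.8)), (-82, np.float64(11.8), np.float64(24.8)), (-84, np.float64(15.7), np.float64(23.6)), (-86, np.float64(20.2), np.float64(3.8)), (-88, np.float64(20.6), np.float64(2.8)), (-90, np.float64(21.0), np.float64(2.0)), (-92, np.float64(21.2), np.float64(1.6)), (-94, np.float64(21.1), np.float64(1.6)), (-96, np.float64(21.2), np.float64(1.6)), (-98, np.float64(21.1), np.float64(1.8)), (-100, np.float64(21.1), np.float64(1.8)), (-102, np.float64(21.4), np.float64(1.0))]
```

```bash
python3 go.py .5750 -.1481 .35 14.9
```

```text
turn [0.01 0.1  0.17] shift(mm) [-3.000e-01  3.058e+02  2.730e+01] clock 20.9667 F [ 0.8 -1.1 -1.1] w 0.0426 pos [0.4966 0.1475 0.3773]
```

>>> drive_tool --steps '[0,0.038,0,0,0,0,0,0,0.038,0,0,0,0,0,0,0.038,0,0,0,0,0,0,0.038,0,0,0,0,0,0,0.038,0,0,0,0,0,0,0.038,0,0,0,0,0,0,0.038,0,0,0,0,0,0,0.039,0,0,0,0,0]'

```text
clock: 21.63
eef_pos: [0.5752, -0.1522, 0.3776]
tool_rot: [0.992, 0.128, -0.0, -0.0]
ft_force: [1.6, -0.2, -0.1]
grip_width: 0.0425
```

>>> drive_tool --steps '[0,0,0.025,0,0,0,0,0,0,0,0,0,0,0,0,0,0,0,0,0,0]'

```text
clock: 21.88
eef_pos: [0.5742, -0.1499, 0.3508]
tool_rot: [0.992, 0.128, -0.003, -0.001]
ft_force: [-0.0, 0.7, 0.5]
grip_width: 0.0425
```

```bash
python3 go.py .5750 -.1481 .295 14.9
```

```text
turn [-0.18  0.29 -0.18] shift(mm) [ 1.2 -1.6 55.8] clock 21.8833 F [-0.   0.7  0.5] w 0.0425 pos [ 0.5742 -0.1499  0.3508]
```

>>> drive_tool --steps '[0,0,0.03,0,0,0,0,0,0,0.018,0,0,0,0,0,0,0.006,0,0,0,0,0,0,0,0,0,0,0,0,0,0,0,0,0,0]'

```text
clock: 22.3
eef_pos: [0.5759, -0.1479, 0.3003]
tool_rot: [0.992, 0.13, 0.001, 0.0]
ft_force: [1.2, -0.4, 0.5]
grip_width: 0.0428
```

```bash
python3 go.py .5750 -.1481 .295 14.9
```

```text
turn [ 0.03 -0.06  0.05] shift(mm) [-0.9 -0.   5.3] clock 22.3 F [ 1.2 -0.4  0.5] w 0.0428 pos [ 0.5759 -0.1479  0.3003]
```

>>> drive_tool --steps '[0,0,0.002,0,0,0,0.3,0,0,0,0,0,0,0.6,0,0,0,0,0,0,1,0,0,0,0,0,0,1,0,0,0,0,0,0,1]'

```text
clock: 22.72
eef_pos: [0.5762, -0.1484, 0.2984]
tool_rot: [0.992, 0.13, 0.001, 0.0]
ft_force: [0.4, 1.5, 5.5]
grip_width: 0.01
```

```bash
python3 go.py .5750 -.1481 .295 14.9
```

```text
turn [ 0.05 -0.15 -0.01] shift(mm) [-1.1 -0.6  3.4] clock 22.7167 F [0.4 1.5 5.5] w 0.01 pos [ 0.5762 -0.1484  0.2984]
```

>>> drive_tool --steps '[-0.001,0,-0.0015,0,0,0,1,-0.0006,0,0,0,0,0,1,0,0,0,0,0,0,1,0,0,0,0,0,0,1]'

```text
clock: 23.05
eef_pos: [0.5744, -0.1489, 0.2985]
tool_rot: [0.992, 0.13, 0.0, 0.0]
ft_force: [2.1, -0.4, -0.0]
grip_width: 0.01
```

```bash
python3 go.py .5750 -.1481 .295 14.9
```

```text
turn [ 0.01 -0.05 -0.02] shift(mm) [ 0.8 -0.6  3.5] clock 23.05 F [ 2.1 -0.4 -0. ] w 0.01 pos [ 0.5744 -0.1489  0.2985]
```

>>> drive_tool --steps '[0,0,0,0,0,0,0.5,0,0,0,0,0,0,0,0,0,0,0,0,0,0,0,0,-0.02,0,0,0,0,0,0,-0.03,0,0,0,0,0,0,-0.03,0,0,0,0,0,-0.035,0,0,0,0,0,0,-0.04,0,0,0,0,0]'

```text
clock: 23.72
eef_pos: [0.5558, -0.078, 0.3803]
tool_rot: [0.992, 0.127, 0.002, 0.001]
ft_force: [0.2, 0.3, -0.6]
grip_width: 0.0423
```

>>> drive_tool --steps '[0,-0.04,0,0,0,0,0,0,-0.04,0,0,0,0,0,0,-0.04,0,0,0,0,0,0,-0.04,0,0,0,0,0,0,-0.04,0,0,0,0,0,0,-0.03,0,0,0,0,0,0,0,0,0,0,0,0]'

```text
clock: 24.3
eef_pos: [0.4939, 0.1503, 0.3783]
tool_rot: [0.991, 0.133, -0.001, -0.001]
ft_force: [0.3, -0.2, -0.5]
grip_width: 0.0424
```

```bash
bash chk.sh 16; python3 prof.py 16 | cut -c1-1100 | tr -d ' ' | sed 's/np.float64//g' | grep .203
```

```text
top wood x [np.float64(-50.8), np.float64(-50.3), np.float64(47.9), np.float64(49.4)] y [np.float64(-88.0), np.float64(-86.9), np.float64(90.6), np.float64(91.2)]
tyre n 496 x -51.0 49.2 y -25.8 31.1
scene wood x [np.float64(-11.3), np.float64(-7.5), np.float64(49.2), np.float64(49.6)] y [np.float64(-90.7), np.float64(-88.7), np.float64(88.5), np.float64(91.3)]
tyre n 573 x -49.4 48.7 y -28.7 27.7
[0.49518129 0.14674348 0.3782586 ] 24.4
knob z 0.2206832886249375
knob z 0.21884774655211323
top0.203[(-64,(-2.2),(31.4)),(-66,(-3.0),(43.0)),(-68,(-2.1),(42.2)),(-70,(-2.2),(19.6)),(-72,(-2.0),(4.8)),(-74,(-2.3),(4.6)),(-76,(-2.4),(5.0)),(-78,(-2.1),(3.6)),(-80,(-2.4),(3.6)),(-82,(-2.5),(4.2)),(-84,(-2.4),(4.0)),(-86,(-3.7),(12.2)),(-88,(-3.2),(22.4)),(-90,(-2.5),(23.8)),(-92,(-2.5),(23.8)),(-94,(-2.3),(24.8)),(-96,(-2.4),(24.6)),(-98,(-2.2),(24.2)),(-100,(-1.7),(32.6)),(-102,(-1.8),(43.6))]
scene0.203[(-64,(-3.0),(43.6)),(-66,(-0.3),(41.4)),(-68,(-1.2),(41.8)),(-70,(-0.4),(41.8)),(-72,(-2.8),(41.8)),(-74,(-9.7),(21.6)),(-76,(-10.0),(22.0)),(-78,(-10.0),(20.6)),(-80,(-9.8),(20.2)),(-82,(-9.9),(19.6)),(-84,(-9.4),(19.2)),(-86,(-8.2),(18.8)),(-88,(-5.3),(24.8)),(-90,(-3.2),(24.2)),(-92,(-2.8),(24.2)),(-94,(-3.0),(23.6)),(-96,(-2.6),(24.4)),(-98,(-2.6),(24.4)),(-100,(-2.2),(23.6)),(-102,(0.1),(19.2))]
```

View pics/r16.png

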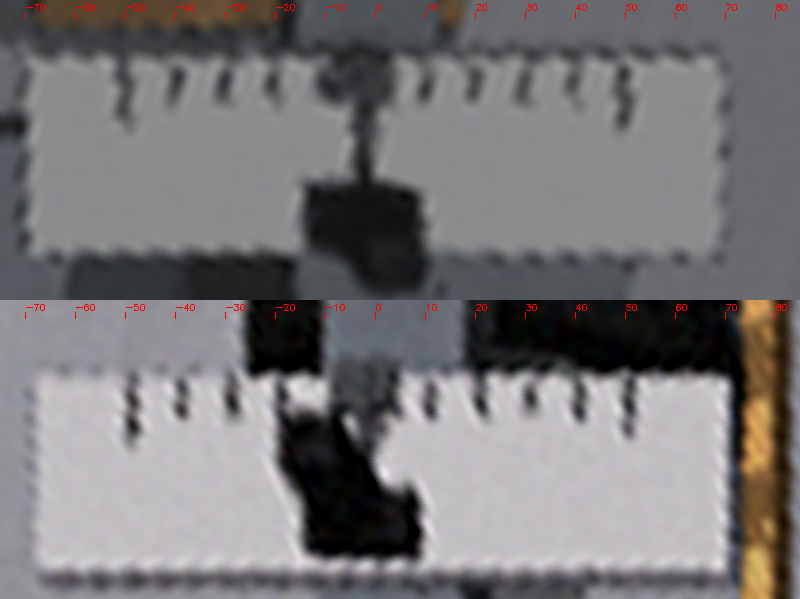

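```bash
python3 - <<'E'
from h import *
for k in ('0','9','13','16'):
  for n in('top','scene'):
    a=np.load(f'pics/{n[0]}{k}.npz');P=cloud(n,a['d'])
    g=(a['d']>0)&(np.hypot(P[...,0]-.553,P[...,1]+.0567)<.016)&(P[...,2]>.2);print(k,n,'knob z',np.median(P[g][:,2]).round(4),P[g][:,2].mean().round(4),g.sum())
E
```

```text
0 top knob z 0.2676 0.2678 179
0 scene knob z 0.2659 0.263 205
9 top knob z 0.2677 0.2677 173
9 scene knob z 0.2659 0.263 198
13 top knob z 0.2205 0.2207 162
13 scene knob z 0.2191 0.219 169
16 top knob z 0.2206 0.2208 162
16 scene knob z 0.2191 0.2192 168
```

```bash
python3 - <<'E'
from tips import *
rs=[]
for k in ('12','13'):
    im=cv2.imread(f'pics/s{k}.png')
    rs.append(rect('scene',im,.201,x=(-60,60)))
cv2.imwrite('pics/cmp.png',cv2.vconcat(rs))
# column top & bench depth bias
for n in('top','scene'):
    a=np.load(f'pics/{n[0]}13.npz');P=cloud(n,a['d']);ok=a['d']>0
    for nm,c,r in(('coltop',(.5914,-.2016),.009),('scale?',(.5528+.2571*.085+.9664*.055,-.0567-.9664*.085+.2571*.055),.006),('scale-',(.5528+.2571*.085-.9664*.055,-.0567-.9664*.085-.2571*.055),.006),('bench',(.45,-.05),.03),('bench2',(.6,-.35),.02)):
        g=ok&(np.hypot(P[...,0]-c[0],P[...,1]-c[1])<r);print(n,nm,np.median(P[g][:,2]).round(4),g.sum())
E
```

```text
Traceback (most recent call last):
  File "tips.py", line 3, in <module>
    k=sys.argv[1]
      ~~~~~~~~^^^
IndexError: list index out of range
```

```bash
sed -i 's/^k=sys.argv\[1\]/k=(sys.argv+["0"])[1]/' tips.py; python3 - <<'E'
from tips import *
rs=[]
for k in ('12','13'):
    im=cv2.imread(f'pics/s{k}.png')
    rs.append(rect('scene',im,.201,x=(-60,60)))
cv2.imwrite('pics/cmp.png',cv2.vconcat(rs)[:600])
for n in('top','scene'):
    a=np.load(f'pics/{n[0]}13.npz');P=cloud(n,a['d']);ok=a['d']>0
    for nm,c,r in(('coltop',(.5914,-.2016),.009),('scale+',(.5528+.2571*.085+.9664*.055,-.0567-.9664*.085+.2571*.055),.006),('scale-',(.5528+.2571*.085-.9664*.055,-.0567-.9664*.085-.2571*.055),.006),('bench',(.45,-.05),.03),('bench2',(.6,-.35),.02)):
        g=ok&(np.hypot(P[...,0]-c[0],P[...,1]-c[1])<r);print(n,nm,np.median(P[g][:,2]).round(4),g.sum())
E
```

```text
top coltop 0.2624 51
top scale+ 0.1986 30
top scale- 0.1984 38
top bench 0.0007 410
top bench2 0.0008 165
scene coltop 0.2616 73
scene scale+ 0.1967 47
scene scale- 0.1982 24
scene bench -0.0005 141
scene bench2 -0.0005 295
```

View pics/cmp.png

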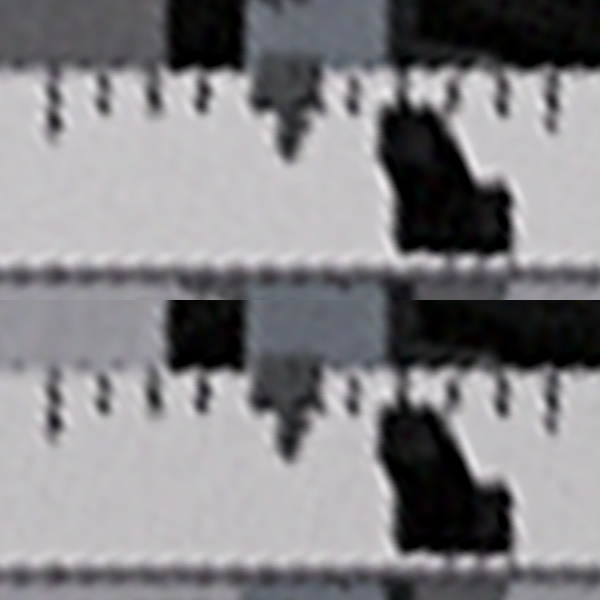

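View pics/t16.png

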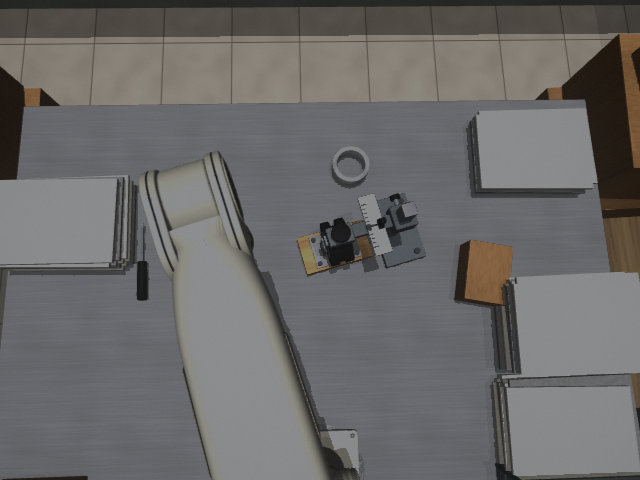

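```bash
python3 -c "
from h import *
print(bot.get_obs()['ft_force'],bot.get_obs()['clock']);print(job_done())"
```

```text
[ 0.4290306  -0.66884905  0.0330437 ] 24.4
the job is handed in; nothing more can be done
None
```

I put the castor under the gauge, pressed the foot down onto the tread with the probe in the groove, and slid the marker level with the pointer. I handed it in at 24.4 s with the arm clear of everything.

**What I did:** I took the castor with the 155 mm high tyre, lifted it in line with the throat and re-gripped it once to correct a 5 mm sideways error. I then pushed it under the probe by the end of its bearer. After that I pressed the knob down with closed fingertips and slid the marker by its post in two goes.

**Last checks:**
- **Castor:** it stands upright, about 0.6 mm off the probe in gauge x and 1 to 2 mm off in y. The groove allows about 4 mm either way.
- **Foot:** the head stopped at the height expected for contact while the force rose to 13.6 N. The pointer did not move when I let go. Its position implies a depth of about 8 mm, so the probe is in the groove.
- **Marker:** it is within about 0.1 mm of the pointer in the top view. The scene view disagrees slightly, putting the marker about 0.8 mm to the gauge -x side.
- **Head height:** the depth images showed about 47 mm of head travel where 48 mm was expected. The scale's height and the contact force both fit a seated foot, so I put this down to camera error.
- **Other things:** the parcel, tape roll and screwdriver look undisturbed in the last top view. The arm hid the two smaller castors in that picture.

While I was sliding the marker, the grip pulled up on the post with about 4 N, so I pressed the post down again at 16 N. The head height was unchanged afterwards.

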